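# Fit a display arm into a slanted stand to its depth ring

### The job

Fit the longer of the two display arms into the slanted sleeve of the stand, plain end first, and slide it down against the drag of the sleeve's spring plunger until the ring engraved round the tube is level with the mouth of the sleeve. Feel the tube in gently: do not shove or tip the stand, and leave the short arm, the hat block and the sketchbooks where they are.

Things in the scene. Friction and masses are not known exactly. Their poses are not given: they have to be found in the camera images.
- long_arm: Long display arm: straight bare metal tube, 22 mm in diameter, 220 mm long over all, 0.19 to 0.3 kg, lying loose in one trough of the rack. Origin on its axis at mid-length. Its x axis runs along the tube from the plain open foot (x = -110 mm, edge bevelled 2 mm), which goes into the sleeve, to the far end (x = +110 mm) with a black flange 32 mm in diameter, 6 mm thick.
- long_ring (a point): Centre, on the axis, of the dark ring 3 mm wide engraved round the long arm, 130 mm from its foot and 90 mm from its flange end. x axis along the tube towards the flange.
- sleeve: Slanted sleeve of the stand: dark steel tube 150 mm long, 35 mm outside, with a 43 mm collar on its upper 20 mm. Origin at the centre of the mouth, in the rim's plane, 140 mm above the table. z axis = axis of the bore, up out of the mouth, 35 degrees above level, roughly away from the robot; y level. Bore 24 mm, mouth bevelled 2 mm; open at both ends, so nothing stops the arm at the ring.
- plunger_cap (a point): Top of the spring plunger's round steel cap on the upper side of the sleeve, 36 mm down from the mouth, 31 mm off the bore's axis. Inside, the plunger presses on the tube with about 10 N: from there on the arm must be pushed with 10 to 18 N and stays wherever it is left. Axes as the sleeve's.
- stand: Stand that carries the sleeve: dark steel foot plate 220 x 150 mm, top 10 mm above the table, on rubber pads, with a column up to the sleeve; 2.6 kg, standing loose. Pushing more than about 22 N along the sleeve may shove it. Origin at the centre of its underside, x along the 220 mm, the way the mouth faces, z up; the mouth is 30 mm ahead of the origin in x.
- rack: Fitted wooden tray, fixed: board 160 x 200 x 10 mm with two V troughs 95 mm apart that hold the arms side by side along its x axis, tube axes 45 mm above the table. The troughs (edges 48 mm high) run from 31 to 76 mm either side of the middle; the gap of 62 mm between them leaves the middle of each tube free for the fingers. Arms lift straight up out. Origin at the centre of its underside.
- short_arm: The short display arm, same tube and flange but only 170 mm long, loose in the other trough; not wanted. Origin on its axis at mid-length, x axis along the tube towards its flange.
- hat_block: Wooden hat block: a crown 160 mm across on a round brim board 230 mm across, 125 mm tall in all, loose on the table. Origin at the centre of its underside.
- books: Two sketchbooks in a pile, 150 x 210 mm and 33 mm high, loose on the table. Origin at the centre of the underside.
- archive_box: Cardboard archive box 230 x 300 x 120 mm, fixed. Origin at the centre of its underside.
There are look-alikes about, which are no part of the job. What is shaped like the long_arm but orange is not meant.

How it is judged (in metres and radians):
On the way, in this order (a step that is already met when the one before it is completed fails the run):
1. the long arm is lifted out of the rack (height (world z) of long_arm above 0.1 m), for 0.1 s.
2. the long arm's foot is in the mouth of the sleeve, in line with it (z of long_ring in the frame of sleeve between 0.03 and 0.115 m and x of long_ring in the frame of sleeve between -0.012 and 0.012 m and y of long_ring in the frame of sleeve between -0.012 and 0.012 m and angle between the x axis of long_arm and the z axis of sleeve, either way round below 0.12 rad), for 0.1 s.
At the end, for the whole second after the job is handed in: The long arm sits in the sleeve, foot first and in line with it (within 0.06 rad), with its ring within 5 mm of the plane of the sleeve's mouth, at rest and released; the stand still stands flat, within 25 mm of where it was (z of long_ring in the frame of sleeve between -0.005 and 0.005 m and x of long_ring in the frame of sleeve between -0.006 and 0.006 m and y of long_ring in the frame of sleeve between -0.006 and 0.006 m and angle between the x axis of long_arm and the z axis of sleeve, either way round below 0.06 rad and linear speed of long_arm below 0.02 m/s and angle between stand's own z axis and vertical below 0.05 rad and distance of stand from where it was at the start of the episode below 0.025 m); the robot touches nothing.
It fails at once if the stand is shoved more than 25 mm (distance of stand from where it was at the start of the episode above 0.025 m).
It fails at once if the stand is tipped more than 0.15 rad (angle between stand's own z axis and vertical above 0.15 rad).
It fails at once if the short arm is moved more than 25 mm (distance of short_arm from where it was at the start of the episode above 0.025 m).
It fails at once if the hat block is moved more than 25 mm (distance of hat_block from where it was at the start of the episode above 0.025 m).
It fails at once if the sketchbooks are moved more than 25 mm (distance of books from where it was at the start of the episode above 0.025 m).
It also fails if it takes over 61 s, if anything falls off the work surface, if the arm or the gripper's body presses on something with over 40 N, if the wrist force passes 120 N, or if a joint passes its speed limit or range.

### The arm

A 6-joint arm with a two-finger parallel gripper is mounted at the origin on the work surface. World frame = base frame: x ahead of the robot, y to its left, z up, the work surface at z = 0. Lengths are in mm, angles in rad, forces in N, time in s.
With the tool pointing down it reaches from about 400 to 925 mm from the base axis. Payload 12.5 kg.
Tool frame: the origin (TCP) lies at the very end of the fingers, on their centre line; the grasp point (between the pads) lies 19 mm behind it; x points along the fingers, y is the direction in which the jaws open and shut, and the axes are right-handed (so a half turn about x gives the same grasp; the last joint's range is limited). The gripper opens to 95 mm and grips with 3 to 60 N. Pads are 20 mm wide; open, the fingers measure 119 mm over their backs; the gripper's body (75 mm by 180 mm) begins 59 mm behind the grasp point.
Start: joints at [-1.392, 0.491, 1.559, -0, 1.092, -0.106], TCP at [175.626, -599.835, 214.661] pointing down, gripper open.
Joint ranges: [-3.1, 3.1], [-0.84, 2.19], [0.05, 2.79], [-1.13, 4.28], [0.06, 2.93], [-2.69, 2.69]. Speed limits (rad/s): [2.22, 2.22, 2.79, 3.14, 3.14, 3.14].

### API

Orientations are given as [roll, pitch, yaw] about the fixed x, y, z axes, in that order (R = Rz(yaw) Ry(pitch) Rx(roll)).
In Python, from cell import env, optics, job gives the robot as it stands.
- The arm moves only by the shell command python3 -m handwheel 'ROWS' [OPENING]. ROWS is JSON, a list of rows, each an object with "travel": the shift along the world's x, y, z in mm, a list of three; "roll": the turn about the world's z in degrees. In form: [{"travel": [dx, dy, dz], "roll": roll}, ...]. A call has 1 to 8 rows; each row is the pose to reach, as a shift and turn from the pose commanded when the call began; what a row does not reach only later rows make up. A row lasts 1/10 s, in which the tool goes at most 50 mm and 8.59 degrees, less where a joint would pass 70% of its speed; a pose out of reach is approached as far as the arm can. A call with a gripper value outside its range is refused whole. OPENING is the closure, from -1 (fully open) to 1 (shut), set as the call begins (- or left out, the last holds). The fingers move at their own pace and stop on an object; the grip force is fixed at half the most. Time passes only in rows, so rows that repeat a pose let the fingers close. It gives the time, the measured TCP pose, the force and the opening at its end, in the units of the state.
- env.state(): the state, without advancing time (a new reading comes with each control period).
- optics.read_camera(name): name is "scene" or "top"; returns the picture (420x560x3 uint8, red, green, blue); there is no depth.
- optics.camera_params(name): a dict with "fx", "fy", "cx", "cy" (pixels), "world_from_camera" (4x4, takes a point from camera to world coordinates). Camera axes: x right, y up, looking along -z (the intrinsics and any distortion apply to the point x, -y, -z); pixel columns grow to the right and rows downward; lengths in mm; the calibration is good to about 2 mm. A picture is of the moment at which its call begins. camera_params takes no time and is no camera call.
- job.job_done(): hands the job in, once; it reports no verdict.
The state is a dict: "t": time; "joints": joint angles; "qvel": joint speeds; "tau": joint torques, N m; "eef_pos": TCP position; "tcp_rot": TCP orientation; "ft_force": force on the tool from outside, world axes, zero at the start; "moment": the same for the moment, N m; "opening": opening from 0.0 (shut) to 1.0 (fully open).
Only numpy, scipy, OpenCV 4.12 (cv2) and the standard library are available. Lean on these libraries where they do the work, as an engineer would, in place of code of your own. Each camera call takes 0.05 s, during which the arm holds its last target.

## Working session

There is one attempt and no reset: what is moved stays moved. The work goes in short steps, Python scripts to look and compute and a shell command to move; the robot and the scene stay as the last step left them, time stands still between calls to the robot, and variables do not carry over. Pictures are saved under pics/ and viewed, and the job is handed in when it is done.

```bash
ls; mkdir -p pics; python3 - <<'E'
from cell import env, optics, job
import cv2
for n in("scene","top"):
    im=optics.read_camera(n); cv2.imwrite(f"pics/{n}0.png",im[:,:,::-1])
    print(n,optics.camera_params(n))
print(env.state())
E
```

```text
pics
scene {'fx': 447.47119414553543, 'fy': 447.47119414553543, 'cx': 272.98493661590277, 'cy': 209.04319999197944, 'world_from_camera': array([[-7.29602361e-01, -5.74695955e-01,  3.70681742e-01,
         9.70084645e+02],
       [ 6.83726347e-01, -6.24167683e-01,  3.78064791e-01,
         4.69624959e+02],
       [ 1.40952581e-02,  5.29281838e-01,  8.48328981e-01,
         1.24745908e+03],
       [ 0.00000000e+00,  0.00000000e+00,  0.00000000e+00,
         1.00000000e+00]])}
top {'fx': 512.3304750123782, 'fy': 512.3304750123782, 'cx': 283.0640732682774, 'cy': 210.63202933555343, 'world_from_camera': array([[ 4.17302652e-03,  9.83340673e-01, -1.81724260e-01,
         1.78862842e+02],
       [-9.99979647e-01,  3.22646254e-03, -5.50410685e-03,
        -5.57817671e+01],
       [-4.82608562e-03,  1.81743530e-01,  9.83334123e-01,
         1.66154520e+03],
       [ 0.00000000e+00,  0.00000000e+00,  0.00000000e+00,
         1.00000000e+00]])}
{'t': 0.1, 'joints': array([-1.39160786e+00,  4.91490780e-01,  1.55937686e+00, -1.01021551e-05,
        1.09170995e+00, -1.05579759e-01]), 'qvel': array([-0.00134938, -0.00056586, -0.00322786,  0.00124984, -0.00013243,
       -0.0006586 ]), 'tau': array([ 4.90995735e-03, -6.13622832e+01, -2.58605880e+01,  6.94875629e-02,
        4.70440881e-02, -5.70591578e-05]), 'eef_pos': array([ 175.57797049, -599.61012744,  214.12947907]), 'tcp_rot': array([-1.66727907,  1.56981135,  1.75908647]), 'ft_force': array([-0.32498417, -0.41062979,  0.22584127]), 'moment': array([-0.06235651, -0.01278033,  0.00469494]), 'opening': 0.999709902140214}
```

View pics/scene0.png

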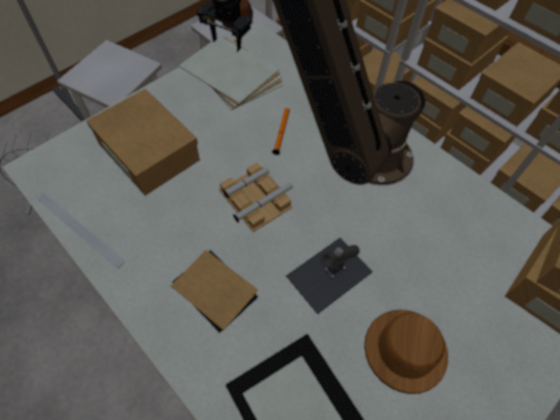

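View pics/top0.png

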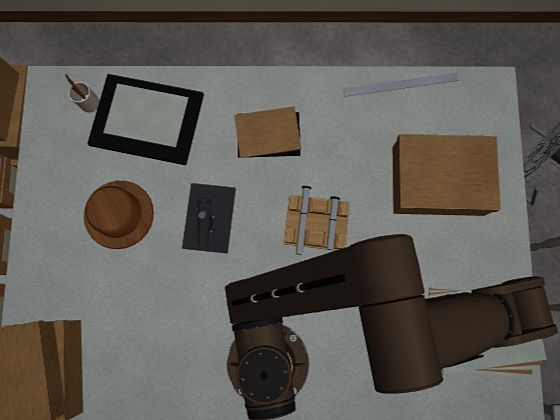

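The top view shows the stand at about (208,217), the rack at (317,222), and the box with its near edge at row 213. Both flanges point away from the robot. The left tube (col 304) is the longer one. The tool always points down, so I plan to grip the tube and press its flange end on the fixed box's edge. That should swivel it to 35° in the jaws. I'll zoom in first.

```bash
python3 - <<'E'
import cv2
t=cv2.imread("pics/top0.png"); s=cv2.imread("pics/scene0.png")
cv2.imwrite("pics/a.png",cv2.resize(t[170:270,170:370],None,fx=4,fy=4,interpolation=cv2.INTER_CUBIC))
cv2.imwrite("pics/b.png",cv2.resize(s[150:320,200:400],None,fx=3.5,fy=3.5,interpolation=cv2.INTER_CUBIC))
E
```

```text
(no output)
```

View pics/a.png

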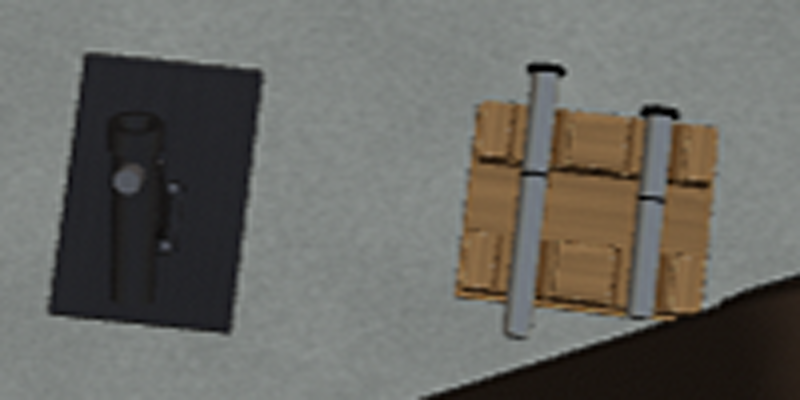

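View pics/b.png

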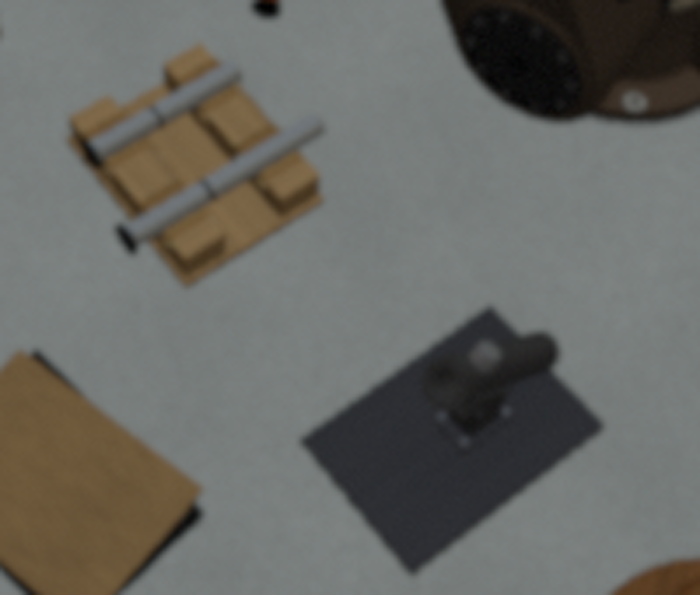

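The long arm is the left tube, with its ring at top pixel (303.5,213.2), its flange at (306,187) and its foot at (299,253). The sleeve mouth is at about (204,200) and the plunger cap at (202,215). Next I'll measure these properly.

```bash
cat > h.py <<'E'
import numpy as np, cv2
from cell import env, optics, job
P={n:optics.camera_params(n) for n in("scene","top")}
def ray(n,u,v):
    p=P[n];M=p["world_from_camera"]
    d=M[:3,:3]@np.array([(u-p["cx"])/p["fx"],-(v-p["cy"])/p["fy"],-1.]);return M[:3,3],d/np.linalg.norm(d)
def onz(n,u,v,z):
    o,d=ray(n,u,v);return o+d*(z-o[2])/d[2]
def tri(a,b):
    o1,d1=ray("top",*a);o2,d2=ray("scene",*b)
    t=np.linalg.lstsq(np.c_[d1,-d2],o2-o1,rcond=None)[0]
    p,q=o1+t[0]*d1,o2+t[1]*d2
    return (p+q)/2,np.linalg.norm(p-q)
def proj(n,X):
    p=P[n];M=p["world_from_camera"];c=M[:3,:3].T@(np.array(X)-M[:3,3])
    return p["cx"]-p["fx"]*c[0]/c[2],p["cy"]+p["fy"]*c[1]/c[2]
E
python3 - <<'E'
from h import *
np.set_printoptions(precision=1,suppress=True)
t=cv2.imread("pics/top0.png");s=cv2.imread("pics/scene0.png")
for n,im,box in(("top",t,(170,175,250,262)),("scene",s,(270,225,385,320))):
    x0,y0,x1,y1=box;c=im[y0:y1,x0:x1];g=c.max(2)
    m=(g<75).astype(np.uint8)*255
    m=cv2.morphologyEx(m,cv2.MORPH_CLOSE,np.ones((7,7)))
    m=cv2.morphologyEx(m,cv2.MORPH_OPEN,np.ones((9,9)))
    cs=max(cv2.findContours(m,0,2)[0],key=cv2.contourArea)
    r=cv2.minAreaRect(cs);q=cv2.approxPolyDP(cs,5,True)[:,0]+[x0,y0]
    w=np.array([onz(n,u,v,10) for u,v in q]);print(n,q.tolist());print(w,np.linalg.norm(w-np.roll(w,-1,0),axis=1),w.mean(0))
# tubes
print("ring",onz("top",303.5,213.2,56),"flange",onz("top",306.3,187.3,50),"foot",onz("top",299,253.5,45))
a=lambda x,y:(170+x/4,170+y/4); b=lambda x,y:(200+x/3.5,150+y/3.5)
print("ring tri",tri(a(534,173),b(210,187)))
print("flange",tri(a(546,70),b(127,238)),"foot",tri(a(517,334),b(318,124)))
print("cap",tri(a(128,180),b(486,356)))
print("mouth",tri(a(137,122),b(445,378)), onz("top",*a(137,122),140))
# box
c=t[125:225,385:510];hsv=cv2.cvtColor(c,cv2.COLOR_BGR2HSV)
for p in((394,135),(498,135),(499,208),(394,208)):print("box",onz("top",*p,120))
E
python3 - <<'E'
import cv2
t=cv2.imread("pics/top0.png");s=cv2.imread("pics/scene0.png")
cv2.imwrite("pics/c.png",cv2.resize(t[120:225,380:510],None,fx=5,fy=5,interpolation=cv2.INTER_CUBIC))
cv2.imwrite("pics/d.png",cv2.resize(t[180:245,180:245],None,fx=9,fy=9,interpolation=cv2.INTER_CUBIC)*2)
E
```

```text
top [[191, 184], [183, 248], [227, 252], [234, 187]]
[[572.8 258.8  10. ]
 [360.  276.9  10. ]
 [347.5 134.1  10. ]
 [563.  116.1  10. ]] [213.6 143.4 216.3 143.1] [460.8 196.5  10. ]
scene [[355, 245], [333, 242], [291, 272], [291, 282], [314, 309], [367, 275]]
[[331.7 187.4  10. ]
 [374.4 133.7  10. ]
 [541.8 117.1  10. ]
 [564.2 140.   10. ]
 [573.7 244.   10. ]
 [381.4 278.8  10. ]] [ 68.6 168.2  32.1 104.4 195.4 104. ] [461.2 183.5  10. ]
ring [ 467.5 -111.9   56. ] flange [ 553.5 -121.4   50. ] foot [340.  -97.7  45. ]
ring tri (array([ 465.8, -109.2,   52.5]), np.float64(7.072875057710973))
flange (array([ 552.7, -120.9,   45.7]), np.float64(3.269923509358534)) foot (array([338.9, -96.6,  42.1]), np.float64(4.8132870064909445))
cap (array([446. , 198.8, 136.1]), np.float64(1.9203962005358537))
mouth (array([488.5, 192.1, 146.1]), np.float64(2.6899105533438443)) [490.5 192.  140. ]
box [ 706.6 -394.7  120. ]
box [ 707.4 -720.8  120. ]
box [ 474.1 -707.1  120. ]
box [ 473.  -386.5  120. ]
```

View pics/c.png

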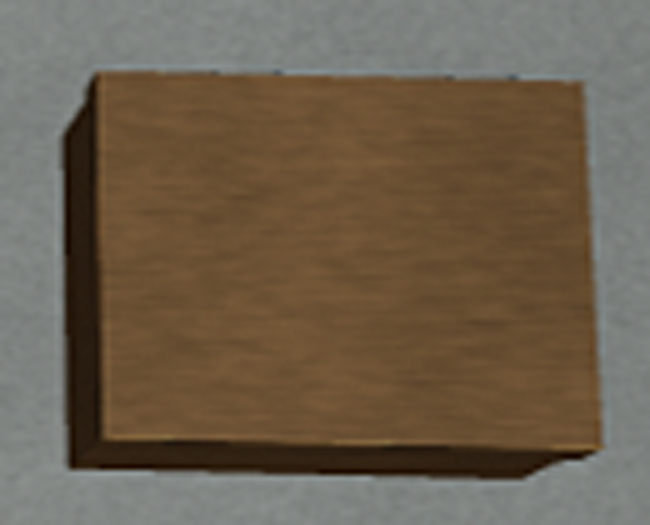

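View pics/d.png

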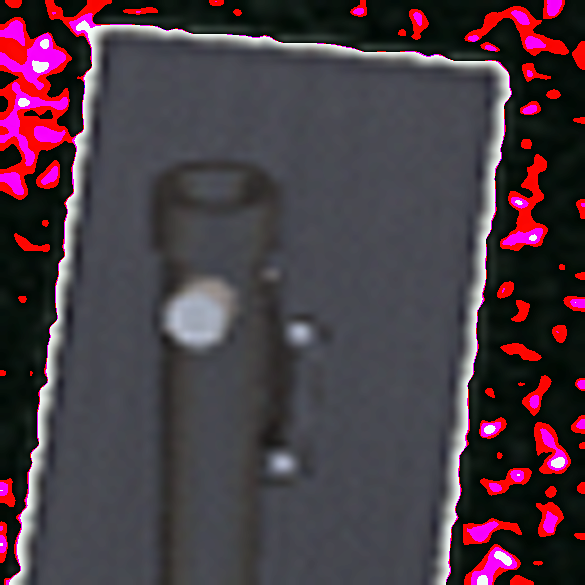

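```bash
python3 - <<'E'
from h import *
from scipy.spatial.transform import Rotation as R
np.set_printoptions(precision=1,suppress=True)
s=env.state();Q=R.from_euler('xyz',s['tcp_rot']).as_matrix();print(Q.round(3))
t=cv2.imread("pics/top0.png").astype(int)
# tube edges: bright-ish, low saturation vs wood/table
for v in range(192,252,5):
    print(v,t[v,294:314].max(1).tolist(), (t[v,294:314].max(1)-t[v,294:314].min(1)).tolist())
d=lambda x,y:(180+(x+.5)/9-.5,180+(y+.5)/9-.5)
print("cap",onz("top",*d(200,313),144.8)); print("mouth outer",onz("top",*d(216,187),140))
m=np.array([490,193.5,140]);yaw=-.084
e=np.array([np.cos(yaw),np.sin(yaw),0])
print("pred cap",m-47.3*e+[0,0,4.8])
a=lambda x,y:(169.6+x/4,169.6+y/4)
for p in((496,157),(595,170),(480,230),(590,243)):print("gap",onz("top",*a(*p),48))
for p in((477,103),(718,127),(706,312)):print("rack",onz("top",*a(*p),48))
for p in((103,438),(600,447)):print("boxedge",onz("top",379.6+p[0]/5,119.6+p[1]/5,120))
E
```

```text
[[-0.   0.3 -1. ]
 [ 0.  -1.  -0.3]
 [-1.  -0.  -0. ]]
192 [136, 136, 134, 133, 136, 135, 136, 142, 114, 82, 114, 130, 127, 130, 120, 126, 141, 143, 144, 142] [5, 6, 4, 4, 4, 4, 5, 5, 3, 9, 2, 13, 14, 15, 7, 7, 6, 6, 5, 5]
197 [133, 127, 134, 123, 99, 114, 133, 109, 73, 101, 124, 130, 129, 129, 111, 104, 109, 120, 131, 134] [66, 64, 67, 64, 59, 65, 70, 51, 10, 4, 7, 15, 14, 13, 6, 35, 38, 43, 15, 5]
202 [126, 130, 140, 123, 103, 128, 122, 89, 87, 117, 130, 128, 132, 117, 100, 93, 107, 114, 118, 132] [62, 64, 57, 47, 59, 65, 62, 31, 3, 3, 14, 12, 17, 4, 36, 61, 59, 59, 56, 62]
207 [132, 137, 125, 100, 116, 136, 112, 79, 108, 126, 128, 130, 129, 95, 74, 97, 114, 122, 121, 135] [66, 68, 64, 57, 62, 69, 51, 10, 4, 9, 14, 14, 13, 4, 52, 57, 60, 62, 62, 66]
212 [126, 127, 125, 122, 122, 117, 84, 74, 96, 102, 120, 144, 112, 64, 58, 53, 34, 28, 36, 36] [62, 62, 61, 60, 61, 57, 29, 3, 2, 10, 12, 18, 8, 27, 36, 31, 20, 18, 24, 24]
217 [139, 137, 137, 137, 139, 115, 82, 112, 127, 128, 129, 126, 121, 129, 128, 128, 128, 128, 127, 124] [67, 68, 67, 68, 71, 47, 2, 4, 11, 14, 15, 11, 26, 70, 65, 63
[... 717 characters left out ...]
56, 63, 61, 61, 60, 61]
242 [103, 119, 102, 83, 108, 127, 128, 129, 131, 96, 76, 99, 118, 112, 98, 120, 122, 122, 122, 126] [52, 63, 46, 11, 3, 10, 14, 13, 14, 4, 53, 58, 61, 56, 51, 59, 59, 60, 60, 62]
247 [137, 129, 95, 93, 121, 130, 128, 128, 116, 115, 134, 135, 130, 130, 119, 105, 90, 73, 87, 101] [5, 5, 2, 7, 4, 15, 12, 14, 6, 4, 6, 6, 5, 4, 3, 9, 11, 18, 33, 50]
cap [447.  197.3 144.8]
mouth outer [491.  194.1 140. ]
pred cap [442.9 197.5 144.8]
gap [483.  -80.5  48. ]
gap [ 472.6 -159.7   48. ]
gap [423.8 -67.8  48. ]
gap [ 413.7 -155.2   48. ]
rack [527.2 -65.2  48. ]
rack [ 508.1 -258.7   48. ]
rack [ 359.  -246.4   48. ]
boxedge [ 475.6 -405.6  120. ]
boxedge [ 471.  -708.7  120. ]
```

```bash
python3 - <<'E'
from h import *
from scipy.spatial.transform import Rotation as R
s=env.state();Q=R.from_euler('xyz',s['tcp_rot']).as_matrix()
print("jaw ang",np.degrees(np.arctan2(Q[1,1],Q[0,1])))
p,q,r=[onz("top",*c,45) for c in((304.3,202),(302.1,222),(300.0,242))]
d=p-r;psi=np.arctan2(d[1],d[0]);print(p,q,r,"tube yaw",np.degrees(psi))
g=q+d/np.linalg.norm(d)*(462-q[0]);print("grip",g, "move",g+[0,0,-19]-s['eef_pos'])
E
```

```text
jaw ang -73.68371277152026
[ 506.08054089 -114.95569141   45.        ] [ 440.87042925 -107.70897899   45.        ] [ 376.5890441  -100.88253371   45.        ] tube yaw -6.202571114127284
grip [ 461.87630996 -109.99190164   45.        ] move [ 286.29833947  489.6182258  -188.12947907]
```

```bash
python3 -m handwheel '[{"travel":[24,41,0],"roll":-2},{"travel":[48,82,0],"roll":-5},{"travel":[71,122,0],"roll":-9},{"travel":[95,163,0],"roll":-12},{"travel":[119,204,0],"roll":-15},{"travel":[143,245,0],"roll":-18},{"travel":[167,286,0],"roll":-22},{"travel":[190,326,0],"roll":-22.5}]' -1
python3 -m handwheel '[{"travel":[24,41,-10],"roll":0},{"travel":[48,82,-20],"roll":0},{"travel":[71,122,-30],"roll":0},{"travel":[96,163,-40],"roll":0},{"travel":[96,163.6,-70],"roll":0},{"travel":[96,163.6,-90],"roll":0},{"travel":[96,163.6,-90],"roll":0},{"travel":[96,163.6,-90],"roll":0}]'
```

```text
t: 0.9
eef_pos: [366.2, -272.0, 214.6]
tcp_rot: [-0.379, 1.571, 2.652]
ft_force: [0.8, -1.3, 0.6]
opening: 0.996
t: 1.7
eef_pos: [461.7, -110.4, 124.9]
tcp_rot: [-0.057, 1.57, 2.976]
ft_force: [0.3, -0.1, 0.3]
opening: 1.002
```

```bash
python3 - <<'E'
from h import *
from scipy.spatial.transform import Rotation as R
s=env.state();Q=R.from_euler('xyz',s['tcp_rot']).as_matrix()
print("jaw ang",np.degrees(np.arctan2(Q[1,1],Q[0,1])),s['t'],s['eef_pos'],s['ft_force'])
im=optics.read_camera("scene")[:,:,::-1]
cv2.imwrite("pics/e.png",cv2.resize(im[80:300,150:400],None,fx=3,fy=2.7))
E
```

```text
jaw ang -96.1944324652621 1.7 [ 461.65946301 -110.39590004  124.91158443] [ 0.25948547 -0.12085718  0.25304286]
```

View pics/e.png

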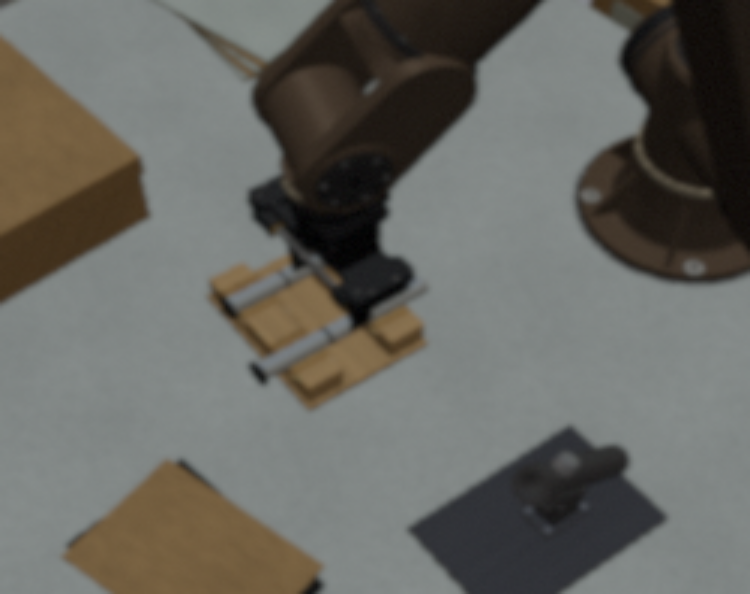

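The gripper is straddling the long arm above the gap, so I'll descend and grip.

```bash
python3 -m handwheel '[{"travel":[0,0,-20],"roll":0},{"travel":[0,0,-40],"roll":0},{"travel":[0,0,-60],"roll":0},{"travel":[0,0,-80],"roll":0},{"travel":[0,0,-90],"roll":0},{"travel":[0,0,-99],"roll":0},{"travel":[0,0,-99],"roll":0}]'
python3 -m handwheel '[{"travel":[0,0,0],"roll":0},{"travel":[0,0,0],"roll":0},{"travel":[0,0,0],"roll":0},{"travel":[0,0,0],"roll":0},{"travel":[0,0,0],"roll":0},{"travel":[0,0,0],"roll":0},{"travel":[0,0,0],"roll":0},{"travel":[0,0,0],"roll":0}]' 1
python3 -m handwheel '[{"travel":[0,0,0],"roll":0},{"travel":[0,0,10],"roll":0},{"travel":[0,0,30],"roll":0},{"travel":[0,0,60],"roll":0},{"travel":[0,0,90],"roll":0},{"travel":[0,0,120],"roll":0},{"travel":[0,0,150],"roll":0},{"travel":[0,0,150],"roll":0}]'
```

```text
t: 2.45
eef_pos: [461.6, -110.4, 25.5]
tcp_rot: [-0.034, 1.57, 3.0]
ft_force: [-0.4, 0.4, 0.5]
opening: 1.005
t: 3.25
eef_pos: [461.6, -110.2, 25.7]
tcp_rot: [0.85, 1.571, -2.399]
ft_force: [-0.3, -0.6, -0.2]
opening: 0.385
t: 4.05
eef_pos: [462.7, -110.6, 179.3]
tcp_rot: [2.863, 1.565, -0.386]
ft_force: [-0.1, -0.1, -2.6]
opening: 0.227
```

```bash
cat >> h.py <<'E'
def shot(tag,boxes):
    for n,(x0,y0,x1,y1) in boxes.items():
        im=optics.read_camera(n)[:,:,::-1]; cv2.imwrite(f"pics/{tag}_{n}_full.png",im)
        k=min(780/(x1-x0),580/(y1-y0)); cv2.imwrite(f"pics/{tag}_{n}.png",cv2.resize(im[y0:y1,x0:x1],None,fx=k,fy=k,interpolation=cv2.INTER_CUBIC)); print(n,x0,y0,k)
E
python3 -c "
from h import *
shot('lift',{'scene':(150,80,350,230),'top':(240,150,380,255)})"
```

```text
scene 150 80 3.8666666666666667
top 240 150 5.523809523809524
```

View pics/lift_scene.png

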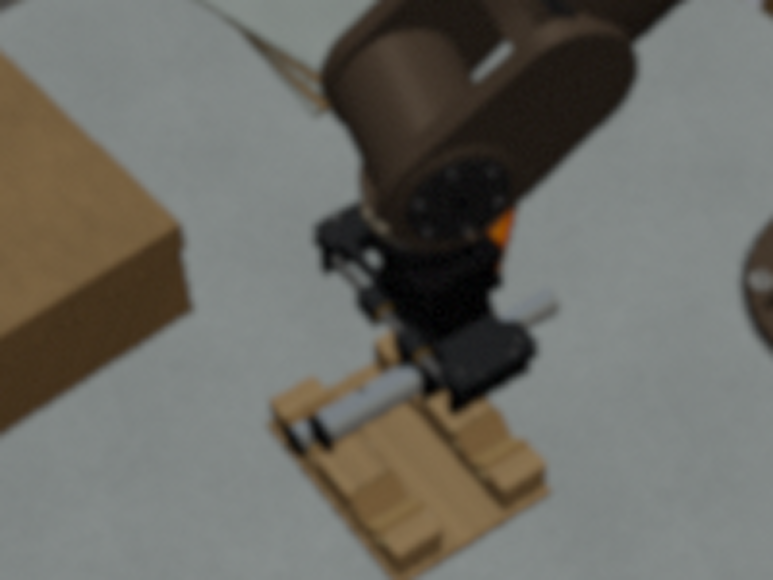

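View pics/lift_top.png

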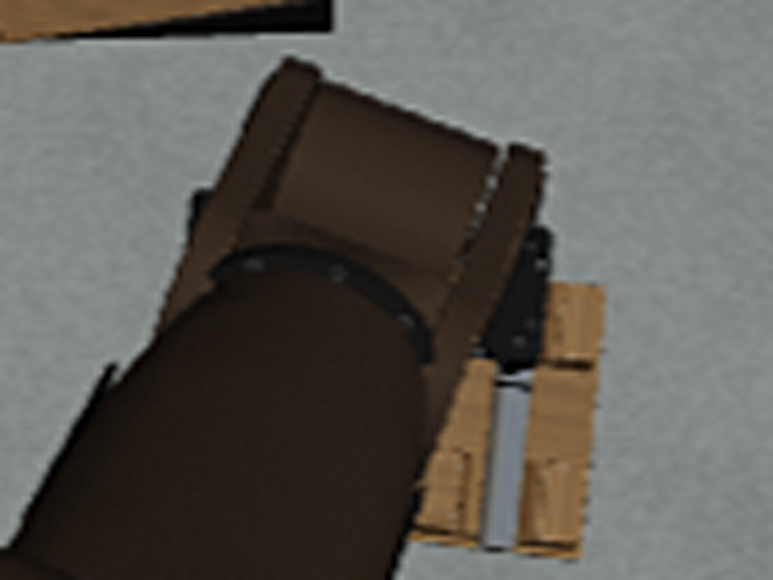

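The arm is gripped and lifted. I'll carry it to the box's near edge, with the flange end over the box.

```bash
python3 -m handwheel '[{"travel":[-6,-30,0],"roll":0},{"travel":[-11,-75,0],"roll":0},{"travel":[-17,-120,0],"roll":0},{"travel":[-22,-165,0],"roll":0},{"travel":[-28,-210,0],"roll":0},{"travel":[-33,-255,0],"roll":0},{"travel":[-38,-295,0],"roll":0},{"travel":[-43,-325,0],"roll":0}]'
python3 -m handwheel '[{"travel":[0,-15,0],"roll":0},{"travel":[0,-15,-15],"roll":0},{"travel":[0,-15,-30],"roll":0},{"travel":[0,-15,-40],"roll":0},{"travel":[0,-15,-48],"roll":0},{"travel":[0,-15,-48],"roll":0}]'
python3 -c "
from h import *
shot('box',{'scene':(60,50,260,200)})"
```

```text
t: 4.95
eef_pos: [417.5, -437.1, 173.4]
tcp_rot: [-0.758, 1.568, 2.274]
ft_force: [1.1, -0.0, -2.8]
opening: 0.227
t: 5.55
eef_pos: [418.5, -449.5, 126.3]
tcp_rot: [-0.804, 1.569, 2.23]
ft_force: [0.3, 0.1, -1.7]
opening: 0.223
scene 60 50 3.8666666666666667
```

View pics/box_scene.png

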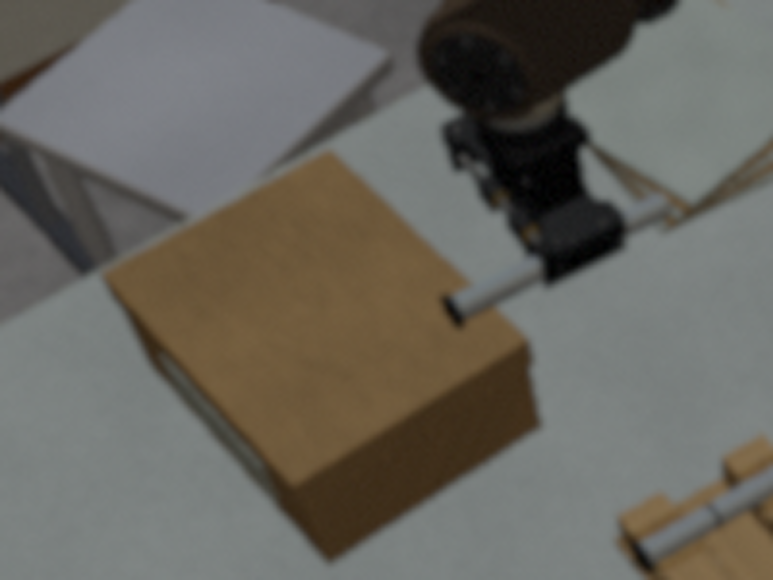

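The flange is over the box, just inside its left edge. I'll press down slowly.

```bash
python3 -m handwheel '[{"travel":[0,0,-5],"roll":0},{"travel":[0,0,-10],"roll":0},{"travel":[0,0,-14],"roll":0},{"travel":[0,0,-17],"roll":0},{"travel":[0,0,-20],"roll":0},{"travel":[0,0,-23],"roll":0},{"travel":[0,0,-26],"roll":0}]'
python3 -m handwheel '[{"travel":[0,0,-3],"roll":0},{"travel":[0,0,-6],"roll":0},{"travel":[0,0,-9],"roll":0},{"travel":[0,0,-12],"roll":0},{"travel":[0,0,-14],"roll":0},{"travel":[0,0,-14],"roll":0}]'
python3 -c "
from h import *
shot('box2',{'scene':(60,50,260,200)})"
```

```text
t: 6.3
eef_pos: [418.6, -450.3, 101.6]
tcp_rot: [1.953, 1.57, -1.296]
ft_force: [-1.7, 0.1, 1.3]
opening: 0.223
t: 6.9
eef_pos: [418.5, -450.2, 87.3]
tcp_rot: [-0.528, 1.57, 2.506]
ft_force: [-1.3, -0.4, -0.1]
opening: 0.226
scene 60 50 3.8666666666666667
```

View pics/box2_scene.png

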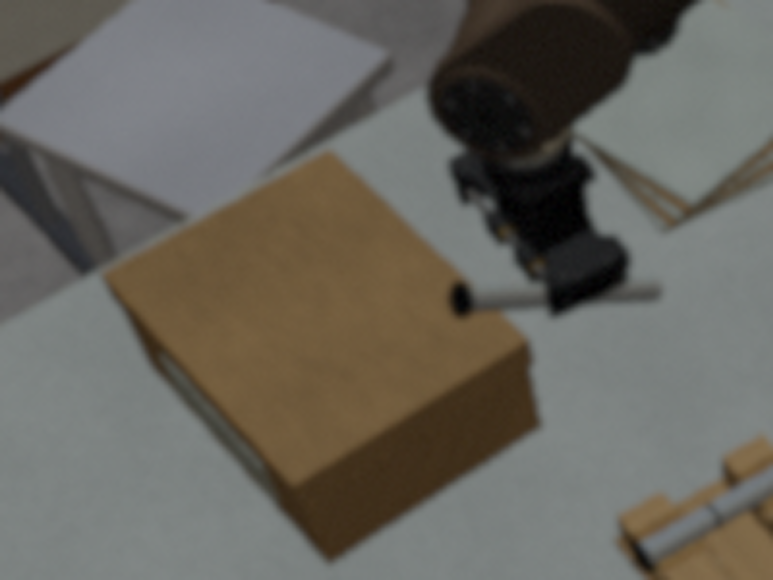

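```bash
cat >> h.py <<'E'
def onplane(n,u,v,p0,yaw):
    o,d=ray(n,u,v);nn=np.array([-np.sin(yaw),np.cos(yaw),0]);return o+d*(np.dot(p0-o,nn)/np.dot(d,nn))
E
python3 -c "
from h import *
g=env.state()['eef_pos']+[0,0,19];f=lambda x,y:(60+(x+.5)/3.867-.5,50+(y+.5)/3.867-.5)
y=np.radians(-6.2)
P1=[onplane('scene',*f(*c),g,y) for c in((462,298),(480,297),(535,296),(640,293),(660,292))]
for p in P1:print(p)
d=P1[1]-P1[3];print(np.degrees(np.arctan2(d[2],np.hypot(d[0],d[1]))),np.linalg.norm(P1[0]-P1[4]))
"
```

```text
[ 498.30805831 -458.820953    147.60042745]
[ 482.47303716 -457.10071921  138.53216116]
[ 432.65918349 -451.68920295  107.4144271 ]
[ 328.91198123 -440.41865008   44.07260015]
[ 307.72526485 -438.11703614   31.71874159]
31.44700192407776 224.00673751378662
```

```bash
python3 -c "
from h import *
im=cv2.imread('pics/box2_scene_full.png')[110:145,170:240]
cv2.imwrite('pics/z.png',cv2.resize(im,None,fx=11,fy=11,interpolation=cv2.INTER_CUBIC))
s=env.state();g=s['eef_pos']+[0,0,19];print(proj('scene',g),proj('scene',s['eef_pos']))
e=np.array([np.cos(.1082),-np.sin(.1082),0])
for th in(25.5,28,31.5):
  a=e*np.cos(np.radians(th))+np.array([0,0,np.sin(np.radians(th))])
  for L in(-123,-20,20,97):print(th,L,[round((c-o+.5)*11,0) for c,o in zip(proj('scene',g+a*L),(170,110))])
"
```

```text
(np.float64(201.59676381688791), np.float64(124.5071058845516)) (np.float64(202.26775697231193), np.float64(128.32321112017513))
25.5 -123 [np.float64(663.0), np.float64(126.0)]
25.5 -20 [np.float64(406.0), np.float64(159.0)]
25.5 20 [np.float64(299.0), np.float64(172.0)]
25.5 97 [np.float64(84.0), np.float64(199.0)]
28 -123 [np.float64(658.0), np.float64(140.0)]
28 -20 [np.float64(405.0), np.float64(161.0)]
28 20 [np.float64(300.0), np.float64(169.0)]
28 97 [np.float64(87.0), np.float64(187.0)]
31.5 -123 [np.float64(650.0), np.float64(159.0)]
31.5 -20 [np.float64(404.0), np.float64(164.0)]
31.5 20 [np.float64(301.0), np.float64(166.0)]
31.5 97 [np.float64(93.0), np.float64(171.0)]
```

View pics/z.png

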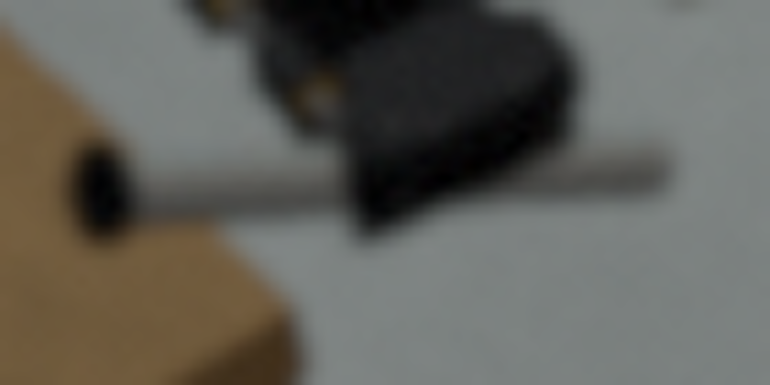

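```bash
python3 -c "
from h import *
im=cv2.imread('pics/box_scene_full.png')[95:140,165:245]
cv2.imwrite('pics/z1.png',cv2.resize(im,None,fx=9.5,fy=9.5,interpolation=cv2.INTER_CUBIC))
g=np.array([418.5,-449.5,126.3+19])
e=np.array([np.cos(.1082),-np.sin(.1082),0])
for L in(-123,-30,0,30,97):print(L,[round((c-o+.5)*9.5,0) for c,o in zip(proj('scene',g+e*L),(165,95))])
for L in(-123,-30,0,30,97):print(L,[round((c-o+.5)*9.5,0) for c,o in zip(proj('scene',g+e*L-[0,0,8]),(165,95))])
"
```

```text
-123 [np.float64(632.0), np.float64(60.0)]
-30 [np.float64(413.0), np.float64(172.0)]
0 [np.float64(340.0), np.float64(210.0)]
30 [np.float64(267.0), np.float64(247.0)]
97 [np.float64(99.0), np.float64(333.0)]
-123 [np.float64(633.0), np.float64(76.0)]
-30 [np.float64(415.0), np.float64(188.0)]
0 [np.float64(343.0), np.float64(226.0)]
30 [np.float64(270.0), np.float64(263.0)]
97 [np.float64(103.0), np.float64(349.0)]
```

View pics/z1.png

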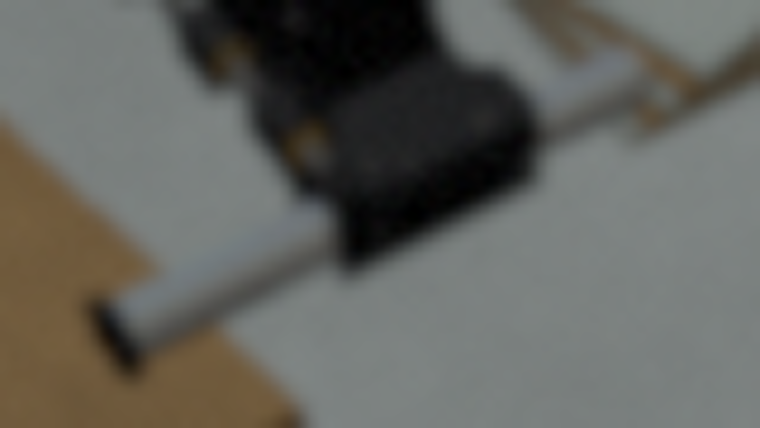

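```bash
python3 -c "
from h import *
f=lambda x,y:(60+(x+.5)/3.867-.5,50+(y+.5)/3.867-.5)
print('box corner near',proj('scene',[475.6,-405.6,120]),'seen',f(528,345))
print('far-left',proj('scene',[707,-400,120]),'seen',f(292,490))
b=lambda x,y:(199.6+x/3.5,149.6+y/3.5)
print('ring',proj('scene',[467.5,-112,56]),b(210,187))
print('plate',[proj('scene',p) for p in([572.8,258.8,10],[563,116.1,10],[347.5,134.1,10])],b(413,573),b(303,441),b(490,308))
print('mouth',proj('scene',[490.7,194,140]),b(442,378),'cap',proj('scene',[445,197.3,144.8]),b(486,354))
"
```

```text
box corner near (np.float64(195.8439650284193), np.float64(137.92893495200428)) seen (196.16925265063355, 138.84574605637445)
far-left (np.float64(137.54470085855954), np.float64(177.57483097117102)) seen (135.1400310318076, 176.34251357641583)
ring (np.float64(257.89618672773605), np.float64(202.33330681768652)) (259.6, 203.0285714285714)
plate [(np.float64(317.9411251423587), np.float64(312.45416389086074)), (np.float64(285.67917083471445), np.float64(276.23325492378865)), (np.float64(338.92261053723837), np.float64(236.94058184924702))] (317.6, 313.3142857142857) (286.1714285714286, 275.6) (339.6, 237.6)
mouth (np.float64(326.36313301233815), np.float64(259.8287177366465)) (325.8857142857143, 257.6) cap (np.float64(338.80385153436316), np.float64(249.6443136182869)) (338.45714285714286, 250.74285714285713)
```

The slope puts the tilt at about 30° now, so I'll lower another 7 mm.

```bash
python3 -m handwheel '[{"travel":[0,0,-3],"roll":0},{"travel":[0,0,-5],"roll":0},{"travel":[0,0,-7],"roll":0},{"travel":[0,0,-7],"roll":0}]'
python3 -m handwheel '[{"travel":[0,0,20],"roll":0},{"travel":[0,0,50],"roll":0},{"travel":[0,0,80],"roll":0},{"travel":[-10,40,110],"roll":0},{"travel":[-10,80,140],"roll":0},{"travel":[-10,120,150],"roll":0},{"travel":[-10,160,150],"roll":0},{"travel":[-10,160,150],"roll":0}]'
python3 -c "
from h import *
shot('c',{'scene':(150,60,290,165),'top':(280,160,440,280)})
print(env.state()['eef_pos'])
g=env.state()['eef_pos']+[0,0,19]
e=np.array([np.cos(.1082),-np.sin(.1082),0]);k=780/140
k=min(780/140,580/105)
for th in(28,31,34,37):
  a=e*np.cos(np.radians(th))+np.array([0,0,np.sin(np.radians(th))])
  q=[[(c-o+.5)*k for c,o in zip(proj('scene',g+a*L),(150,60))] for L in(-123,97)]
  print(th,np.round(q),(q[0][1]-q[1][1])/(q[0][0]-q[1][0]))
"
```

```text
t: 7.35
eef_pos: [418.4, -450.1, 80.3]
tcp_rot: [-0.532, 1.57, 2.502]
ft_force: [-1.7, -0.6, 0.6]
opening: 0.222
t: 8.15
eef_pos: [407.9, -286.2, 231.0]
tcp_rot: [-0.917, 1.569, 2.119]
ft_force: [-0.9, -0.1, -3.2]
opening: 0.226
scene 150 60 5.523809523809524
top 280 160 4.833333333333333
[ 408.6989051  -289.63206684  230.7952809 ]
28 [[617. 319.]
 [311. 342.]] -0.07719165816932452
31 [[613. 328.]
 [314. 334.]] -0.02109576411559045
34 [[608. 337.]
 [318. 326.]] 0.038021510715539705
37 [[603. 346.]
 [322. 318.]] 0.10076424768540104
```

View pics/c_scene.png

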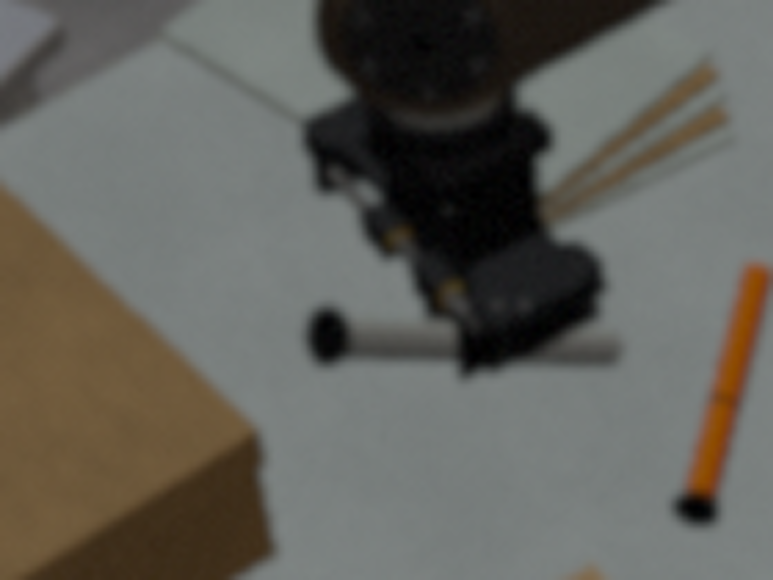

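View pics/c_top.png

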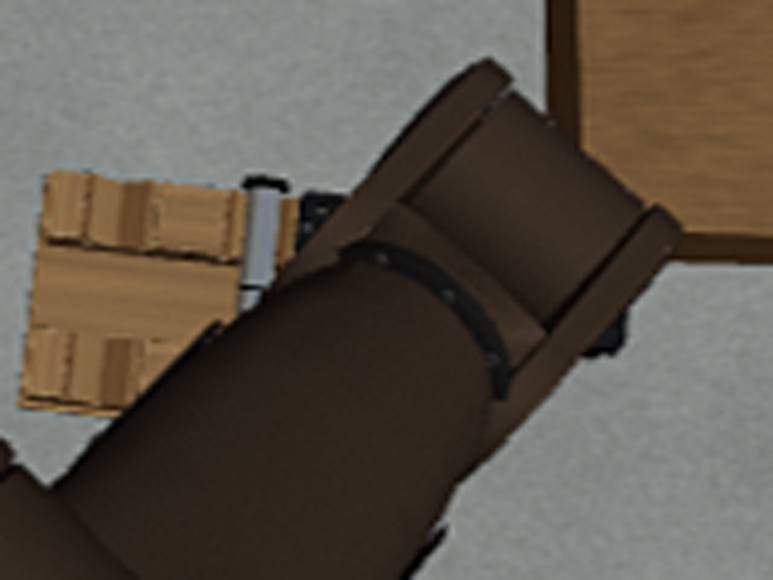

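The tilt is now 34° by slope in the scene picture (flange at (328,336), foot at (619,349)). The next move goes to a pre-insert pose in line with the sleeve. I'll approach high and turn +1.4° to the stand's yaw.

```bash
python3 -m handwheel '[{"travel":[15,30,10],"roll":0},{"travel":[35,70,20],"roll":0.5},{"travel":[53,115,25],"roll":1},{"travel":[72,158,25],"roll":1.4},{"travel":[91,200,25],"roll":1.4},{"travel":[112,243,25],"roll":1.4},{"travel":[132,286,25],"roll":1.4},{"travel":[150,325,25],"roll":1.4}]'
python3 -m handwheel '[{"travel":[22,40,0],"roll":0},{"travel":[44,80,0],"roll":0},{"travel":[60,118,0],"roll":0},{"travel":[66.5,148,0],"roll":0},{"travel":[66.5,148,0],"roll":0},{"travel":[66.5,148,-15],"roll":0},{"travel":[66.5,148,-15],"roll":0}]'
python3 -c "
from h import *
shot('p',{'scene':(220,150,380,270),'top':(150,100,310,220)})
print(env.state()['eef_pos'])"
```

```text
t: 9.05
eef_pos: [559.9, 36.0, 255.0]
tcp_rot: [0.291, 1.57, -2.934]
ft_force: [0.5, -0.6, -2.5]
opening: 0.225
t: 9.75
eef_pos: [624.9, 181.7, 238.2]
tcp_rot: [0.356, 1.567, -2.869]
ft_force: [0.0, -0.3, -2.2]
opening: 0.224
scene 220 150 4.833333333333333
top 150 100 4.833333333333333
[625.44032048 181.70861206 240.24064993]
```

View pics/p_scene.png

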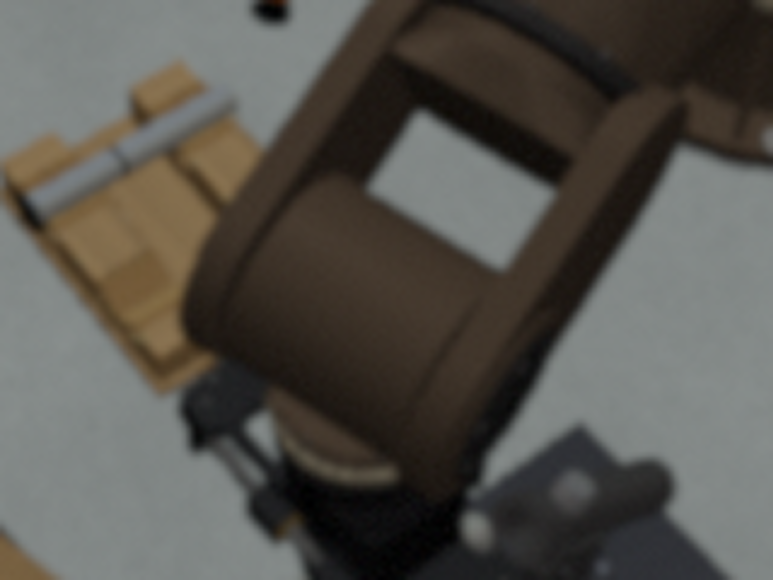

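View pics/p_top.png

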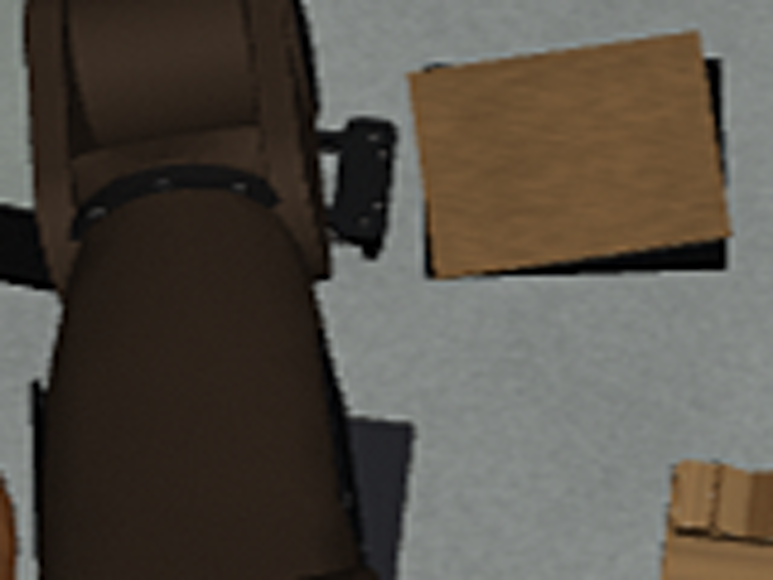

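I left the tool 25 mm too high, which is harmless. The foot tip peeks out at scene crop (478,528), next to the mouth at about (515,530). I'll zoom lower.

```bash
python3 -c "
from h import *
im=cv2.imread('pics/p_scene_full.png')
cv2.imwrite('pics/p2.png',cv2.resize(im[215:305,250:380],None,fx=6,fy=6,interpolation=cv2.INTER_CUBIC))
g=env.state()['eef_pos']+[0,0,19]
e=np.array([np.cos(.084),-np.sin(.084),0]);m=np.array([490.7,194,140])
a=e*np.cos(np.radians(35))+np.array([0,0,np.sin(np.radians(35))])
for L in(-130,-125,-120,100):print(L,[round((c-o+.5)*6) for c,o in zip(proj('scene',g+a*L),(250,215))],g+a*L)
print('mouth',[round((c-o+.5)*6) for c,o in zip(proj('scene',m),(250,215))])
"
```

```text
-130 [422, 263] [519.32602976 190.64323661 184.6757132 ]
-125 [416, 265] [523.40734863 190.29959721 187.54359538]
-120 [410, 268] [527.4886675  189.9559578  190.41147757]
100 [80, 391] [707.06669796 174.83582395 316.59829356]
mouth [461, 272]
```

View pics/p2.png

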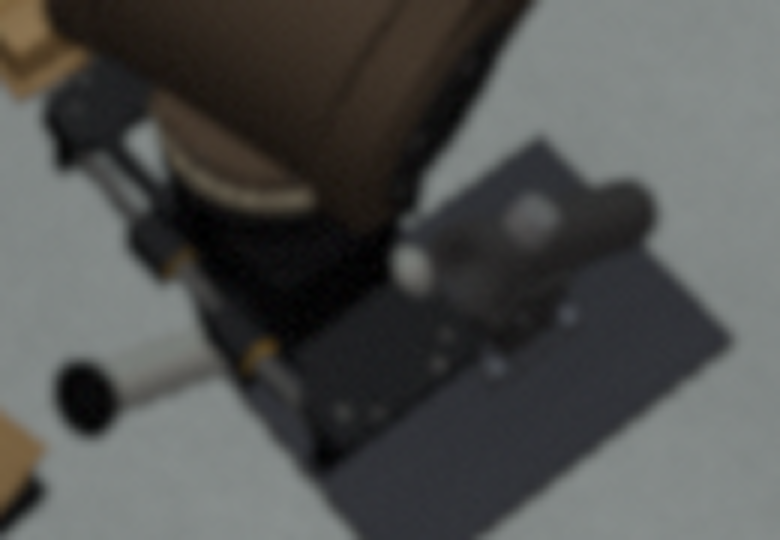

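```bash
python3 -c "
from h import *
s=cv2.imread('pics/scene0.png')[235:285,305:370]
im=cv2.resize(s,None,fx=11,fy=11,interpolation=cv2.INTER_CUBIC).astype(float)
im=np.clip((im-15)*3.2,0,255).astype(np.uint8)
e=np.array([np.cos(.084),-np.sin(.084),0]);m=np.array([490.7,194,140]);n=np.cross([0,0,1],e)
a=e*np.cos(np.radians(35))+np.array([0,0,np.sin(np.radians(35))]);b=np.cross(a,n)
pts=np.array([[(c-o+.5)*11 for c,o in zip(proj('scene',m+21.5*(np.cos(t)*n+np.sin(t)*b)),(305,235))] for t in np.linspace(0,6.28,40)])
im2=im.copy();cv2.polylines(im2,[pts.astype(int)],True,(0,255,0),1)
cv2.imwrite('pics/m.png',im);cv2.imwrite('pics/m2.png',im2)
t=cv2.imread('pics/top0.png')[185:235,180:245]
im=np.clip((cv2.resize(t,None,fx=11,fy=11,interpolation=cv2.INTER_CUBIC).astype(float)-15)*3.2,0,255).astype(np.uint8)
pts=np.array([[(c-o+.5)*11 for c,o in zip(proj('top',m+21.5*(np.cos(t)*n+np.sin(t)*b)),(180,185))] for t in np.linspace(0,6.28,40)])
cv2.polylines(im,[pts.astype(int)],True,(0,255,0),1);cv2.imwrite('pics/m3.png',im)
"
```

```text
(no output)
```

View pics/m2.png

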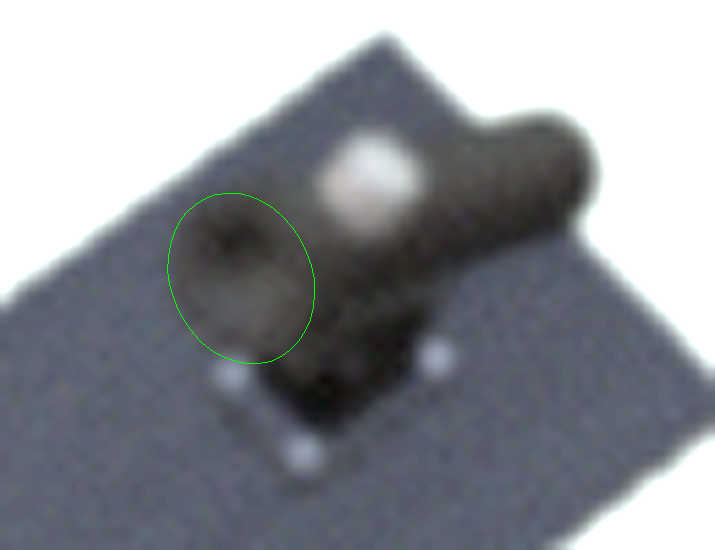

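View pics/m3.png

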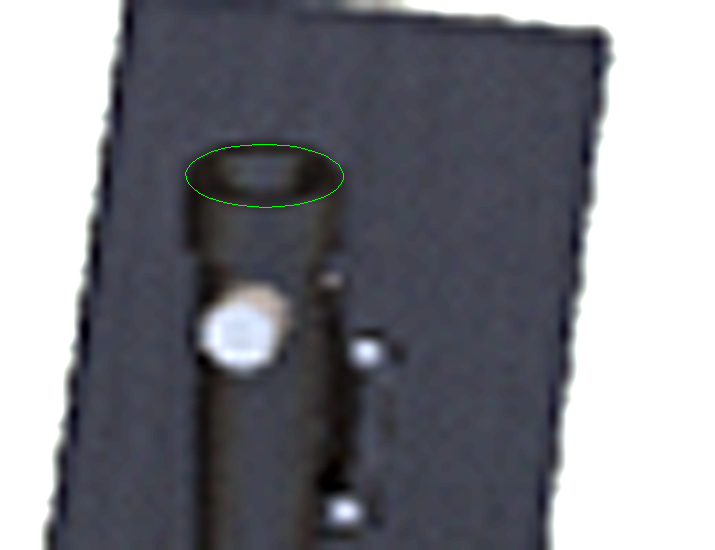

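```bash
python3 -m handwheel '[{"travel":[1,0,-10],"roll":0},{"travel":[1,0,-20],"roll":0},{"travel":[-10,1,-28],"roll":0},{"travel":[-14,1.5,-31],"roll":0},{"travel":[-14,1.5,-31],"roll":0},{"travel":[-14,1.5,-31],"roll":0}]'
cat > v.py <<'E'
from h import *
import sys
tag=sys.argv[1]
s=env.state();print(s['t'],s['eef_pos'].round(1),s['ft_force'].round(1),s['moment'].round(2))
im=optics.read_camera("scene")[:,:,::-1];cv2.imwrite(f'pics/{tag}_full.png',im)
b=cv2.resize(im[225:300,260:360],None,fx=7.7,fy=7.7,interpolation=cv2.INTER_CUBIC).astype(float)
b=np.clip((b-10)*2.5,0,255).astype(np.uint8)
e=np.array([np.cos(.084),-np.sin(.084),0]);m=np.array([490.7,194,140]);n=np.cross([0,0,1],e)
a=e*np.cos(np.radians(35))+np.array([0,0,np.sin(np.radians(35))]);w=np.cross(a,n)
def ell(c,r,col):
    pts=np.array([[(x-o+.5)*7.7 for x,o in zip(proj('scene',c+r*(np.cos(t)*n+np.sin(t)*w)),(260,225))] for t in np.linspace(0,6.28,40)])
    cv2.polylines(b,[pts.astype(int)],True,col,1)
ell(m,21.5,(0,255,0))
for L in(-127,97):ell(s['eef_pos']+[0,0,15]+a*L,11 if L<0 else 16,(0,0,255))
cv2.imwrite(f'pics/{tag}.png',b)
E
python3 v.py q1
```

```text
t: 10.45
eef_pos: [611.5, 184.3, 210.0]
tcp_rot: [-3.071, 1.57, -0.013]
ft_force: [0.7, -0.7, -2.5]
opening: 0.226
10.45 [611.5 184.3 210. ] [ 0.7 -0.7 -2.5] [-0.03  0.04  0.01]
```

View pics/q1.png

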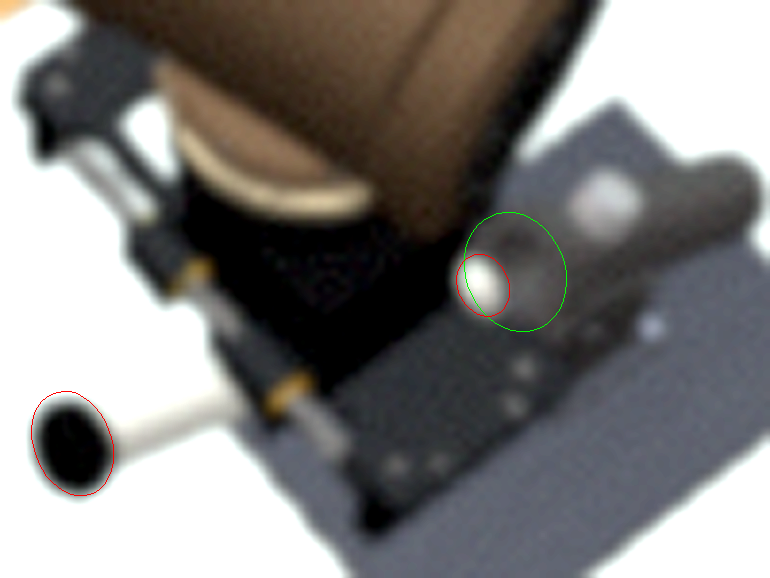

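The overlay agrees: the seen flange is at (75,445) and the foot at (488,284), against predictions of (73,443) and (483,285). The axis line runs into the mouth centre at (515,271). I'll advance along the axis and watch the force.

```bash
python3 -m handwheel '[{"travel":[-4.1,0.3,-2.9],"roll":0},{"travel":[-8.2,0.7,-5.7],"roll":0},{"travel":[-12.2,1.0,-8.6],"roll":0},{"travel":[-14.7,1.2,-10.3],"roll":0},{"travel":[-14.7,1.2,-10.3],"roll":0}]'
python3 -m handwheel '[{"travel":[-1.6,0.1,-1.1],"roll":0},{"travel":[-3.3,0.3,-2.3],"roll":0},{"travel":[-3.3,0.3,-2.3],"roll":0}]'
python3 v.py q2
```

```text
t: 11.0
eef_pos: [596.0, 185.5, 199.2]
tcp_rot: [0.443, 1.57, -2.782]
ft_force: [-0.2, 0.9, -2.9]
opening: 0.222
t: 11.3
eef_pos: [592.9, 185.8, 196.9]
tcp_rot: [0.541, 1.57, -2.684]
ft_force: [-0.1, 0.3, -2.6]
opening: 0.223
11.3 [592.9 185.8 196.9] [-0.1  0.3 -2.6] [ 0.04 -0.01  0.  ]
```

View pics/q2.png

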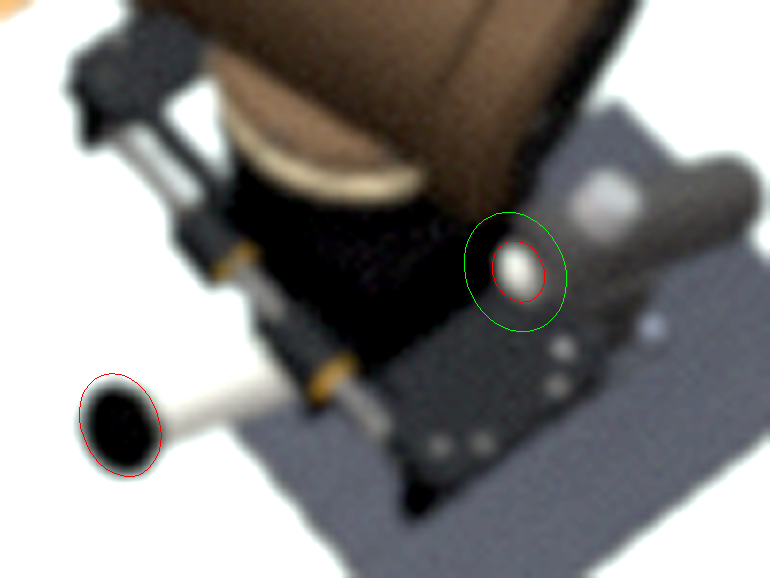

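The foot is at the mouth plane and there's no contact yet. I'll advance gently.

```bash
python3 -m handwheel '[{"travel":[-1.6,0.1,-1.1],"roll":0},{"travel":[-3.3,0.3,-2.3],"roll":0},{"travel":[-3.3,0.3,-2.3],"roll":0}]'
python3 -m handwheel '[{"travel":[-1.6,0.1,-1.1],"roll":0},{"travel":[-3.3,0.3,-2.3],"roll":0},{"travel":[-3.3,0.3,-2.3],"roll":0}]'
python3 v.py q3
```

```text
t: 11.65
eef_pos: [589.5, 186.1, 194.6]
tcp_rot: [0.375, 1.57, -2.85]
ft_force: [-0.6, -0.1, -2.3]
opening: 0.226
t: 11.95
eef_pos: [586.2, 186.4, 192.3]
tcp_rot: [0.469, 1.57, -2.755]
ft_force: [-0.5, -0.2, -2.5]
opening: 0.222
11.95 [586.2 186.4 192.3] [-0.5 -0.2 -2.5] [-0.08  0.16  0.02]
```

View pics/q3.png

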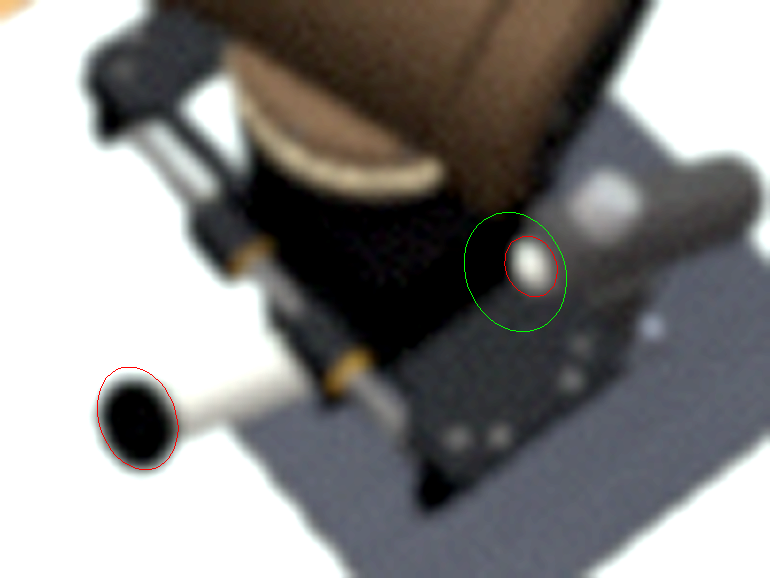

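```bash
python3 -c "
from h import *
o=[]
for t in('q2','q3'):
  s=cv2.imread(f'pics/{t}_full.png')[245:275,315:350]
  o.append(np.clip((cv2.resize(s,None,fx=11,fy=11,interpolation=cv2.INTER_CUBIC).astype(float)-15)*2.2,0,255).astype(np.uint8))
cv2.imwrite('pics/qq.png',np.hstack(o))
"
```

```text
(no output)
```

View pics/qq.png

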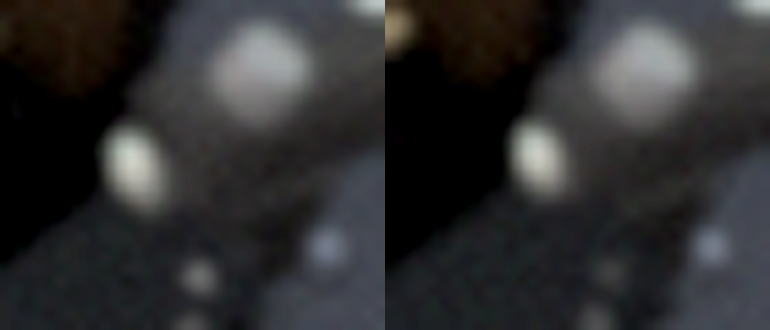

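```bash
python3 -m handwheel '[{"travel":[-1.6,0.1,-1.1],"roll":0},{"travel":[-3.3,0.3,-2.3],"roll":0},{"travel":[-4.9,0.4,-3.4],"roll":0},{"travel":[-4.9,0.4,-3.4],"roll":0}]'
python3 v.py q4
python3 -c "
from h import *
o=[]
for t in('q3','q4'):
  s=cv2.imread(f'pics/{t}_full.png')[245:275,315:350]
  o.append(np.clip((cv2.resize(s,None,fx=11,fy=11,interpolation=cv2.INTER_CUBIC).astype(float)-15)*2.2,0,255).astype(np.uint8))
cv2.imwrite('pics/qq2.png',np.hstack(o))
"
```

```text
t: 12.4
eef_pos: [581.3, 186.8, 188.9]
tcp_rot: [0.347, 1.57, -2.878]
ft_force: [-0.1, -1.0, -3.1]
opening: 0.227
12.4 [581.3 186.8 188.9] [-0.1 -1.  -3.1] [-0.07  0.18  0.04]
```

View pics/qq2.png

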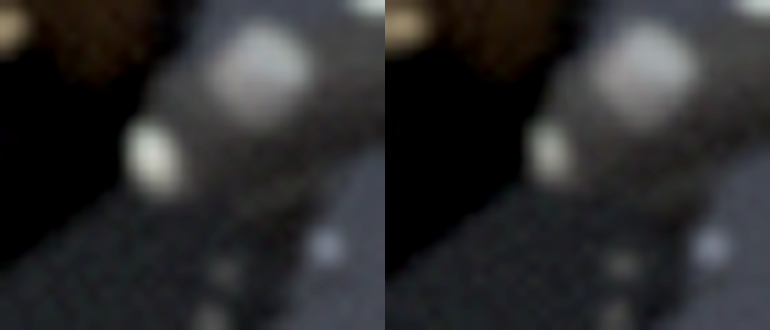

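The bright end has stopped moving with the tool, so the rim is hiding it and it is entering. There's only a light contact moment. Continuing.

```bash
python3 -m handwheel '[{"travel":[-2.4,0.2,-1.7],"roll":0},{"travel":[-4.9,0.4,-3.4],"roll":0},{"travel":[-4.9,0.4,-3.4],"roll":0}]'
python3 -m handwheel '[{"travel":[-2.4,0.2,-1.7],"roll":0},{"travel":[-4.9,0.4,-3.4],"roll":0},{"travel":[-4.9,0.4,-3.4],"roll":0}]'
python3 v.py q5
```

```text
t: 12.75
eef_pos: [576.2, 187.2, 185.4]
tcp_rot: [0.328, 1.57, -2.897]
ft_force: [-0.8, -0.8, -2.8]
opening: 0.225
t: 13.05
eef_pos: [571.3, 187.6, 182.0]
tcp_rot: [0.31, 1.57, -2.915]
ft_force: [-0.7, 0.1, -2.5]
opening: 0.223
13.05 [571.3 187.6 182. ] [-0.7  0.1 -2.5] [-0.09  0.14  0.05]
```

View pics/q5.png

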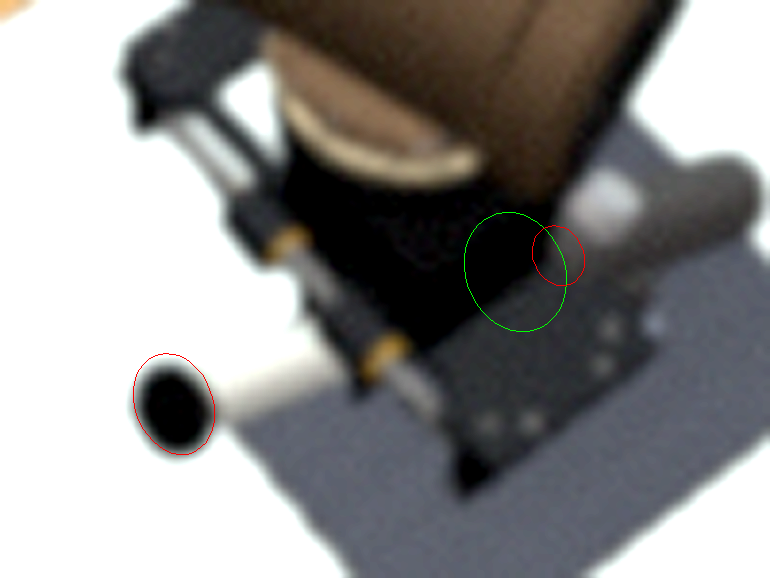

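The foot is inside the sleeve, since nothing bright shows at the predicted foot position (558,255). I'll push on through the plunger while watching the force.

```bash
for i in 1 2 3; do python3 -m handwheel '[{"travel":[-1.6,0.1,-1.1],"roll":0},{"travel":[-3.3,0.3,-2.3],"roll":0},{"travel":[-4.9,0.4,-3.4],"roll":0}]' | grep -E "eef|force"; done; python3 -c "
from h import *
print(env.state()['moment'])"
```

```text
eef_pos: [566.8, 188.0, 178.8]
ft_force: [0.1, -0.9, -0.5]
eef_pos: [563.1, 188.3, 176.1]
ft_force: [6.2, -2.6, 4.6]
eef_pos: [560.3, 188.6, 174.2]
ft_force: [9.9, -4.0, 10.8]
[-0.81571054 -1.60185522  0.21881139]
```

```bash
python3 -m handwheel '[{"travel":[0,0,0],"roll":0},{"travel":[0,0,0],"roll":0}]' | grep -E "eef|force"
python3 -m handwheel '[{"travel":[-0.8,0.1,-0.6],"roll":0},{"travel":[-0.8,0.1,-0.6],"roll":0}]' | grep -E "eef|force"; python3 v.py r1
```

```text
eef_pos: [558.8, 188.6, 173.5]
ft_force: [4.6, -2.9, 6.1]
eef_pos: [558.3, 188.7, 173.0]
ft_force: [5.5, -2.9, 7.8]
14.4 [558.3 188.7 173. ] [ 5.5 -2.9  7.8] [-0.69 -0.85  0.18]
```

View pics/r1.png

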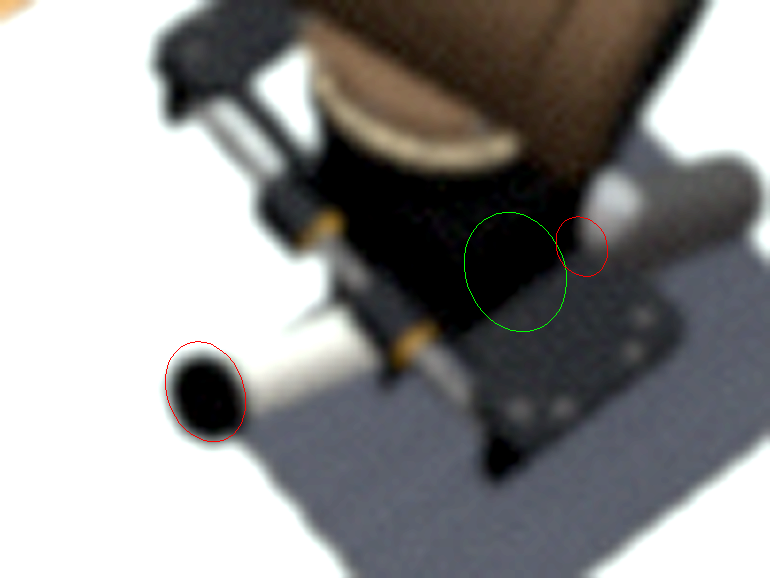

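```bash
for i in 1 2 3; do python3 -m handwheel '[{"travel":[-0.8,0,-0.6],"roll":0},{"travel":[-1.6,0,-1.1],"roll":0},{"travel":[-2.5,0,-1.7],"roll":0},{"travel":[-3.3,0,-2.3],"roll":0}]' | grep -E "eef|force"; done; python3 v.py r2
```

```text
eef_pos: [555.5, 188.8, 171.0]
ft_force: [6.4, -2.5, 10.2]
eef_pos: [552.2, 188.9, 168.8]
ft_force: [6.4, -2.7, 9.5]
eef_pos: [549.0, 189.0, 166.5]
ft_force: [7.6, -1.9, 10.0]
15.65 [549.  189.  166.5] [ 7.6 -1.9 10. ] [-0.4  -1.06  0.09]
```

View pics/r2.png

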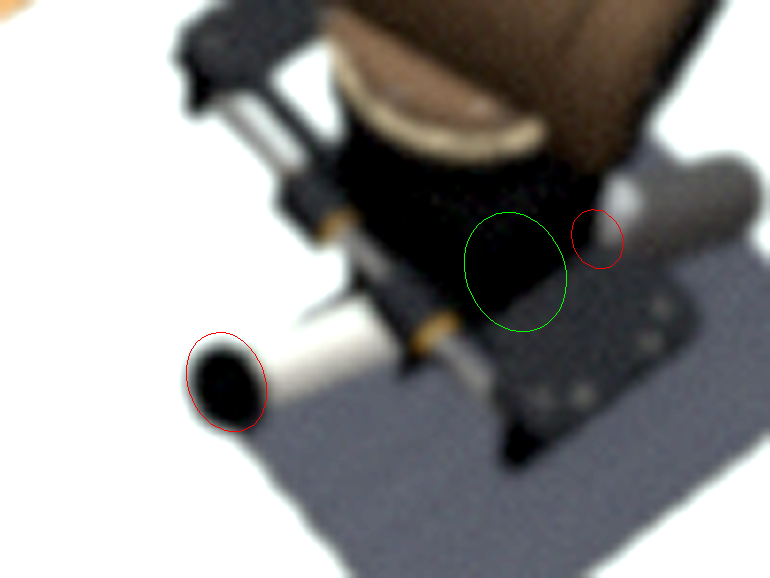

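The tube is sliding with the tool at a steady axial force of about 13 N, and the stand is unmoved. I'll continue.

```bash
for i in 1 2 3; do python3 -m handwheel '[{"travel":[-1.6,0,-1.1],"roll":0},{"travel":[-3.2,0.1,-2.2],"roll":0},{"travel":[-4.9,0.2,-3.4],"roll":0},{"travel":[-6.5,0.4,-4.6],"roll":0},{"travel":[-8.2,0.6,-5.7],"roll":0}]' | grep -E "eef|force"; done; python3 v.py r3
```

```text
eef_pos: [540.9, 189.6, 161.0]
ft_force: [6.1, -1.8, 12.8]
eef_pos: [532.9, 190.3, 155.5]
ft_force: [6.8, -3.6, 13.6]
eef_pos: [524.9, 190.9, 150.0]
ft_force: [7.4, -2.0, 16.6]
17.2 [524.9 190.9 150. ] [ 7.4 -2.  16.6] [-0.56 -1.21  0.06]
```

View pics/r3.png

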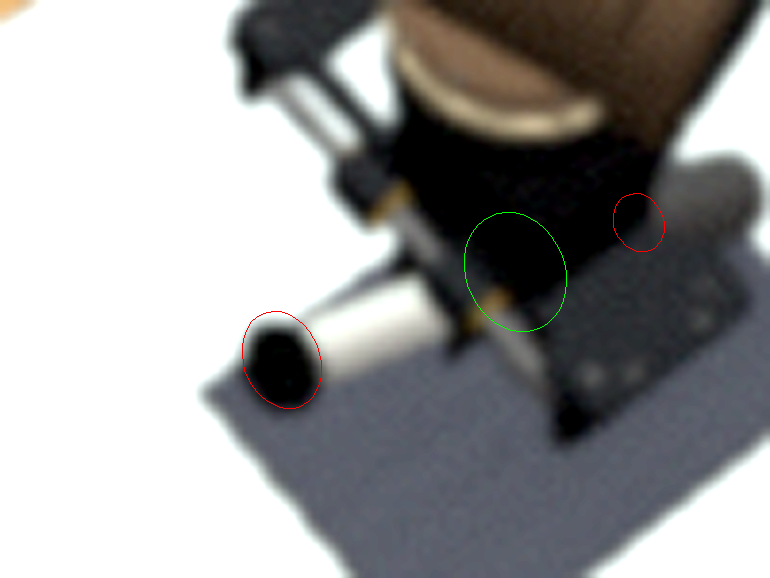

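The tube is about 35 mm short of the goal and the plunger holds it. I'll release and regrip higher up the tube so the fingers clear the collar.

```bash
python3 -m handwheel '[{"travel":[0,0,1],"roll":0},{"travel":[0,0,1],"roll":0},{"travel":[0,0,1],"roll":0},{"travel":[0,0,1],"roll":0},{"travel":[0,0,1],"roll":0},{"travel":[0,0,1],"roll":0}]' -1 | grep -E "eef|force|open"
python3 -m handwheel '[{"travel":[9,-0.6,5],"roll":0},{"travel":[18,-1.3,10],"roll":0},{"travel":[27,-2,15],"roll":0},{"travel":[27,-2,15],"roll":0},{"travel":[27,-2,15],"roll":0}]' | grep -E "eef|force|open"
python3 v.py s1
```

```text
eef_pos: [521.7, 190.7, 148.3]
ft_force: [0.8, -0.7, -0.8]
opening: 0.676
eef_pos: [548.9, 188.6, 163.4]
ft_force: [-0.2, 0.4, 0.3]
opening: 0.997
18.35 [548.9 188.6 163.4] [-0.2  0.4  0.3] [ 0.04 -0.04 -0.03]
```

View pics/s1.png

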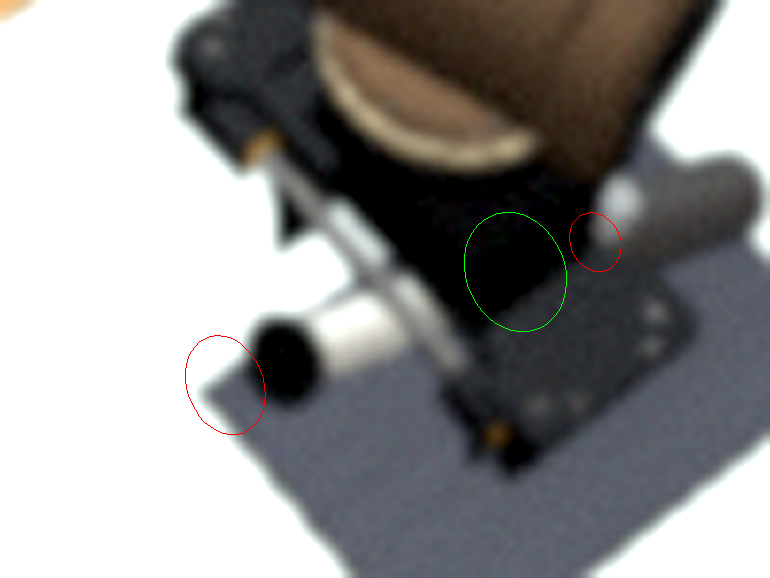

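```bash
python3 -c "
from h import *
e=np.array([np.cos(.084),-np.sin(.084),0]);m=np.array([490.7,194,140])
a=e*np.cos(np.radians(35))+np.array([0,0,np.sin(np.radians(35))])
for s in range(80,135,5):print(s,[round((x-o+.5)*7.7) for x,o in zip(proj('scene',m+a*s),(260,225))])
g=env.state()['eef_pos']+[0,0,19]; print((g-m)@a, g-m-a*((g-m)@a))
"
```

```text
80 [386, 322]
85 [377, 325]
90 [369, 328]
95 [360, 332]
100 [351, 335]
105 [343, 338]
110 [334, 342]
115 [325, 345]
120 [316, 349]
125 [307, 352]
130 [298, 356]
71.8815536239658 [-0.76494984 -0.45608312  1.03396022]
```

The flange face at (286,363) lies about 137 mm up the axis, so the ring is still about 48 mm out. My earlier 35 mm had a sign slip. I'll regrip 18 mm higher.

```bash
python3 -m handwheel '[{"travel":[8,-0.5,5],"roll":0},{"travel":[15.4,-0.8,9.5],"roll":0},{"travel":[15.4,-0.8,9.5],"roll":0}]' | grep -E "eef|force|open"
python3 -m handwheel '[{"travel":[0,0,0],"roll":0},{"travel":[0,0,0],"roll":0},{"travel":[0,0,0],"roll":0},{"travel":[0,0,0],"roll":0},{"travel":[0,0,0],"roll":0},{"travel":[0,0,0],"roll":0},{"travel":[0,0,0],"roll":0},{"travel":[0,0,0],"roll":0}]' 1 | grep -E "eef|force|open"
python3 -m handwheel '[{"travel":[0,0,0],"roll":0},{"travel":[0,0,0],"roll":0},{"travel":[0,0,0],"roll":0}]' | grep -E "eef|force|open"
python3 v.py s2
```

```text
eef_pos: [565.6, 187.9, 173.7]
ft_force: [0.4, 0.3, 0.5]
opening: 1.001
eef_pos: [564.2, 187.9, 173.0]
ft_force: [-0.2, 0.7, -0.1]
opening: 0.385
eef_pos: [564.2, 187.8, 173.0]
ft_force: [-0.2, 0.2, 0.2]
opening: 0.222
19.8 [564.2 187.8 173. ] [-0.2  0.2  0.2] [-0.07  0.03  0.  ]
```

View pics/s2.png

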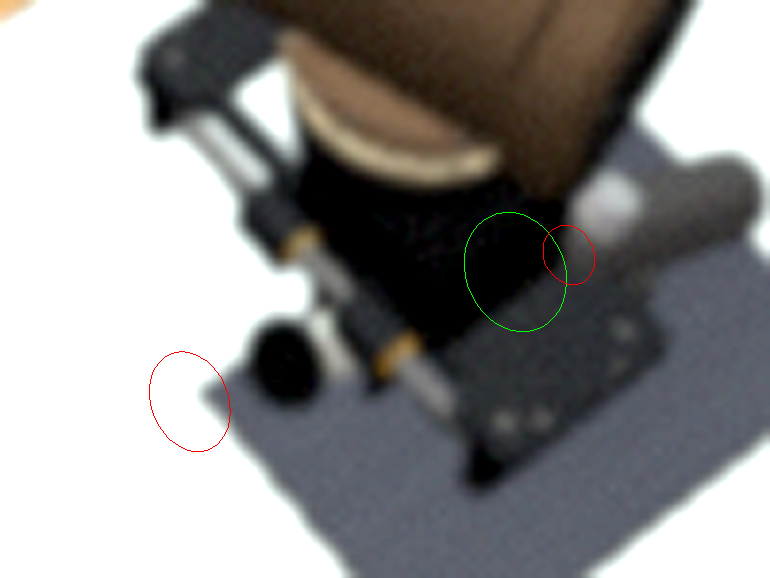

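```bash
for i in 1 2 3; do python3 -m handwheel '[{"travel":[-2.1,0.2,-1.4],"roll":0},{"travel":[-4.1,0.3,-2.8],"roll":0},{"travel":[-6.2,0.5,-4.3],"roll":0},{"travel":[-8.2,0.7,-5.7],"roll":0},{"travel":[-10.3,0.9,-7.1],"roll":0}]' | grep -E "eef|force"; done; python3 v.py s3
```

```text
eef_pos: [556.4, 188.7, 167.5]
ft_force: [7.5, -2.6, 7.8]
eef_pos: [546.3, 189.5, 160.5]
ft_force: [8.0, -3.7, 9.0]
eef_pos: [536.1, 190.4, 153.4]
ft_force: [8.9, -5.2, 9.0]
21.35 [536.1 190.4 153.4] [ 8.9 -5.2  9. ] [-0.76 -1.44 -0.02]
```

View pics/s3.png

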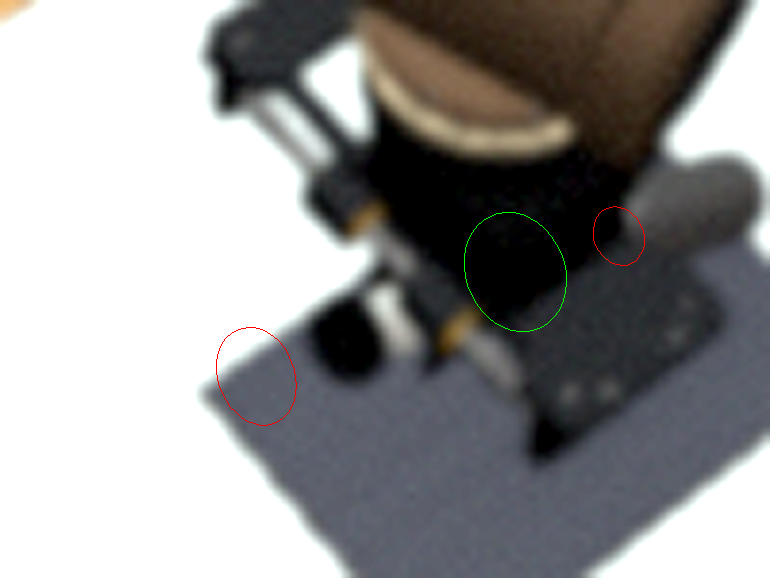

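I've got about 13 mm left by estimate. I'll release and back off so both cameras can see the ring and mouth before the last bit.

```bash
python3 -m handwheel '[{"travel":[0,0,0],"roll":0},{"travel":[0,0,0],"roll":0},{"travel":[0,0,0],"roll":0},{"travel":[0,0,0],"roll":0},{"travel":[0,0,0],"roll":0},{"travel":[0,0,0],"roll":0},{"travel":[0,0,0],"roll":0},{"travel":[0,0,0],"roll":0}]' -1 | grep -E "eef|force|open"
python3 -m handwheel '[{"travel":[0,0,20],"roll":0},{"travel":[0,0,50],"roll":0},{"travel":[0,0,90],"roll":0},{"travel":[0,-30,120],"roll":0},{"travel":[0,-70,120],"roll":0},{"travel":[0,-115,120],"roll":0},{"travel":[0,-160,120],"roll":0},{"travel":[0,-200,120],"roll":0}]' | grep -E "eef|force|open"
python3 -m handwheel '[{"travel":[0,-40,0],"roll":0},{"travel":[0,-80,0],"roll":0},{"travel":[0,-100,0],"roll":0},{"travel":[0,-100,0],"roll":0}]' | grep -E "eef|force|open"
cat > w.py <<'E'
from h import *
import sys
tag=sys.argv[1]
e=np.array([np.cos(.084),-np.sin(.084),0]);m=np.array([490.7,194,140])
a=e*np.cos(np.radians(35))+np.array([0,0,np.sin(np.radians(35))])
for n,(x0,y0,x1,y1) in {'scene':(285,230,355,285),'top':(180,165,250,220)}.items():
    im=optics.read_camera(n)[:,:,::-1];cv2.imwrite(f'pics/{tag}_{n}_full.png',im)
    b=cv2.resize(im[y0:y1,x0:x1],None,fx=10.5,fy=10.5,interpolation=cv2.INTER_CUBIC).astype(float)
    cv2.imwrite(f'pics/{tag}_{n}.png',np.clip((b-10)*1.9,0,255).astype(np.uint8))
    for s in range(-40,130,10):print(n,s,[round((x-o+.5)*10.5) for x,o in zip(proj(n,m+a*s),(x0,y0))])
E
python3 w.py t1
```

```text
eef_pos: [533.3, 190.6, 151.6]
ft_force: [-0.4, 0.6, 0.6]
opening: 0.838
eef_pos: [533.0, -11.3, 271.9]
ft_force: [1.7, 0.4, 0.1]
opening: 0.999
eef_pos: [533.2, -111.7, 271.5]
ft_force: [-0.3, 1.4, -0.9]
opening: 0.999
scene -40 [521, 287]
scene -30 [501, 295]
scene -20 [481, 303]
scene -10 [460, 310]
scene 0 [440, 318]
scene 10 [419, 327]
scene 20 [397, 335]
scene 30 [376, 343]
scene 40 [354, 351]
scene 50 [332, 360]
scene 60 [309, 369]
scene 70 [287, 377]
scene 80 [264, 386]
scene 90 [240, 395]
scene 100 [217, 404]
scene 110 [193, 414]
scene 120 [168, 423]
top -40 [252, 503]
top -30 [252, 472]
top -20 [252, 440]
top -10 [253, 409]
top 0 [253, 377]
top 10 [253, 346]
top 20 [253, 314]
top 30 [253, 282]
top 40 [253, 249]
top 50 [254, 217]
top 60 [254, 184]
top 70 [254, 151]
top 80 [254, 118]
top 90 [254, 85]
top 100 [255, 52]
top 110 [255, 18]
top 120 [255, -15]
```

View pics/t1_scene.png

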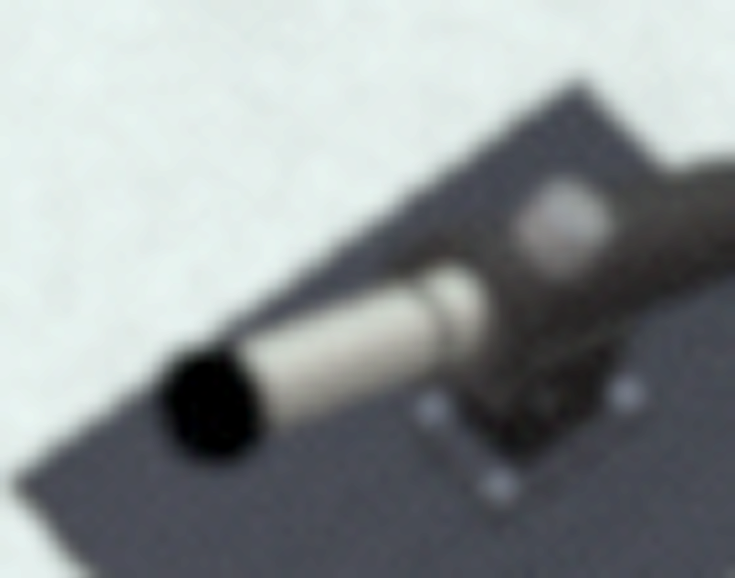

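View pics/t1_top.png

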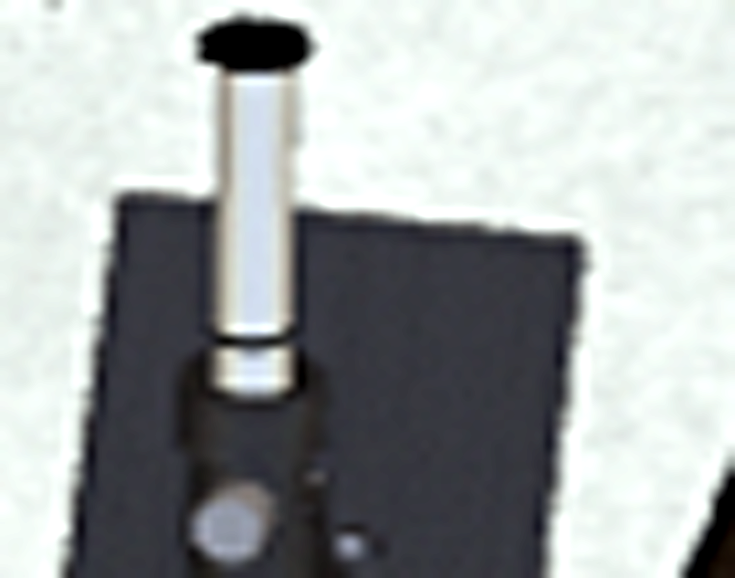

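```bash
python3 -c "
from h import *
e=np.array([np.cos(.084),-np.sin(.084),0]);m=np.array([490.7,194,140]);n=np.cross([0,0,1],e)
a=e*np.cos(np.radians(35))+np.array([0,0,np.sin(np.radians(35))]);b=np.cross(a,n);print(b)
P=lambda n,X,o:[round((x-q+.5)*10.5) for x,q in zip(proj(n,X),o)]
T=(180,165);S=(285,230)
print('rim',P('top',m+14*b,T),P('top',m+12*b-2*a,T))
for s in(5,10,12,14,16,18,20):print(s,P('top',m+a*s+11*b,T))
for s in(90,95,100,105,110):print('flange face top',s,P('top',m+a*s+16*b,T),'back top',P('top',m+a*(s-6)+11*b,T))
im=cv2.imread('pics/t1_top_full.png');print(im[180:206,202:206].max(2).mean(1).round().tolist())
"
```

```text
[-0.57155405  0.04812378  0.81915204]
rim [243, 397] [245, 400]
5 [245, 377]
10 [245, 361]
12 [246, 354]
14 [246, 348]
16 [246, 341]
18 [246, 335]
20 [246, 328]
flange face top 90 [243, 105] back top [247, 119]
flange face top 95 [243, 88] back top [247, 102]
flange face top 100 [243, 72] back top [247, 86]
flange face top 105 [243, 55] back top [247, 69]
flange face top 110 [243, 38] back top [247, 52]
[130.0, 130.0, 131.0, 131.0, 131.0, 132.0, 132.0, 132.0, 132.0, 132.0, 132.0, 133.0, 133.0, 133.0, 133.0, 136.0, 146.0, 30.0, 99.0, 136.0, 137.0, 143.0, 82.0, 32.0, 38.0, 42.0]
```

The ring shows clearly at top crop (253,344) and the tube enters the rim at row 393, which leaves about 13.5 mm to go. The flange at row 72 agrees, giving about 14 mm. The stand looks unmoved. I'll regrip and push 13 mm more.

```bash
python3 -m handwheel '[{"travel":[0,45,0],"roll":0},{"travel":[0,90,0],"roll":0},{"travel":[0,135,0],"roll":0},{"travel":[0,180,0],"roll":0},{"travel":[0,225,0],"roll":0},{"travel":[0,270,0],"roll":0},{"travel":[0,299,0],"roll":0},{"travel":[0,299,0],"roll":0}]' | grep -E "eef|force|open"
python3 -m handwheel '[{"travel":[0,0,-5],"roll":0},{"travel":[0,0,-35],"roll":0},{"travel":[0,0,-65],"roll":0},{"travel":[0,0,-95],"roll":0},{"travel":[0,0,-110],"roll":0},{"travel":[0,0,-119],"roll":0},{"travel":[0,0,-119],"roll":0}]' | grep -E "eef|force|open"
python3 -m handwheel '[{"travel":[0,0,0],"roll":0},{"travel":[0,0,0],"roll":0},{"travel":[0,0,0],"roll":0},{"travel":[0,0,0],"roll":0},{"travel":[0,0,0],"roll":0},{"travel":[0,0,0],"roll":0},{"travel":[0,0,0],"roll":0},{"travel":[0,0,0],"roll":0}]' 1 | grep -E "eef|force|open"
python3 -m handwheel '[{"travel":[0,0,0],"roll":0},{"travel":[0,0,0],"roll":0},{"travel":[0,0,0],"roll":0}]'
```

```text
eef_pos: [532.1, 194.1, 271.6]
ft_force: [0.3, -1.0, -0.2]
opening: 0.999
eef_pos: [533.0, 189.0, 151.8]
ft_force: [0.2, -0.3, 0.1]
opening: 1.003
eef_pos: [533.3, 189.6, 152.6]
ft_force: [0.6, 0.2, 0.4]
opening: 0.381
t: 26.1
eef_pos: [533.3, 189.6, 152.6]
tcp_rot: [-0.985, 1.571, 2.072]
ft_force: [0.8, 0.5, -0.6]
opening: 0.227
```

```bash
python3 -m handwheel '[{"travel":[-1.6,0.1,-1.1],"roll":0},{"travel":[-3.3,0.3,-2.3],"roll":0},{"travel":[-4.9,0.4,-3.4],"roll":0},{"travel":[-6.5,0.5,-4.6],"roll":0},{"travel":[-8.2,0.7,-5.7],"roll":0},{"travel":[-9.5,0.8,-6.7],"roll":0},{"travel":[-10.6,0.9,-7.5],"roll":0},{"travel":[-10.6,0.9,-7.5],"roll":0}]' | grep -E "eef|force"
python3 -m handwheel '[{"travel":[0,0,0],"roll":0},{"travel":[0,0,0],"roll":0},{"travel":[0,0,0],"roll":0}]'| grep -E "eef|force"
python3 -m handwheel '[{"travel":[0,0,0],"roll":0},{"travel":[0,0,0],"roll":0},{"travel":[0,0,0],"roll":0},{"travel":[0,0,0],"roll":0},{"travel":[0,0,0],"roll":0},{"travel":[0,0,0],"roll":0},{"travel":[0,0,0],"roll":0},{"travel":[0,0,0],"roll":0}]' -1 | grep -E "eef|force|open"
python3 -m handwheel '[{"travel":[0,0,20],"roll":0},{"travel":[0,0,50],"roll":0},{"travel":[0,0,90],"roll":0},{"travel":[0,-30,120],"roll":0},{"travel":[0,-70,120],"roll":0},{"travel":[0,-115,120],"roll":0},{"travel":[0,-160,120],"roll":0},{"travel":[0,-200,120],"roll":0}]' | grep -E "eef|force|open"
python3 -m handwheel '[{"travel":[0,-40,0],"roll":0},{"travel":[0,-80,0],"roll":0},{"travel":[0,-100,0],"roll":0},{"travel":[0,-100,0],"roll":0}]' | grep -E "eef|force|open"
python3 w.py t2 >/dev/null
python3 -c "
import cv2
im=cv2.imread('pics/t2_top_full.png');print(im[180:206,202:206].max(2).mean(1).round().tolist())"
```

```text
eef_pos: [524.5, 190.6, 146.3]
ft_force: [5.9, -1.0, 5.2]
eef_pos: [524.4, 190.6, 146.2]
ft_force: [4.9, -0.7, 5.7]
eef_pos: [522.7, 190.5, 145.1]
ft_force: [0.5, -0.1, 0.0]
opening: 0.844
eef_pos: [522.4, -11.4, 265.4]
ft_force: [0.5, 0.4, -0.1]
opening: 0.999
eef_pos: [522.6, -111.7, 265.0]
ft_force: [1.1, 0.6, 0.2]
opening: 1.001
[129.0, 130.0, 130.0, 130.0, 131.0, 130.0, 130.0, 131.0, 131.0, 131.0, 131.0, 132.0, 132.0, 131.0, 132.0, 132.0, 133.0, 133.0, 134.0, 143.0, 64.0, 65.0, 78.0, 35.0, 40.0, 42.0]
```

View pics/t2_scene.png

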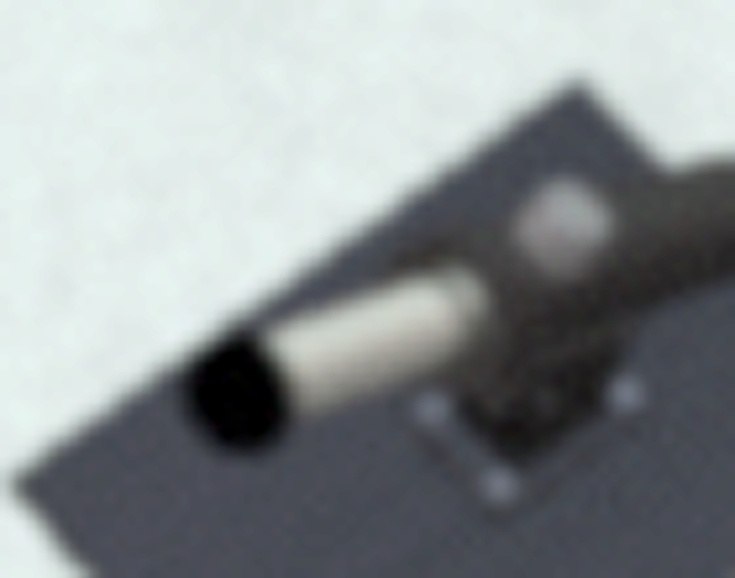

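View pics/t2_top.png

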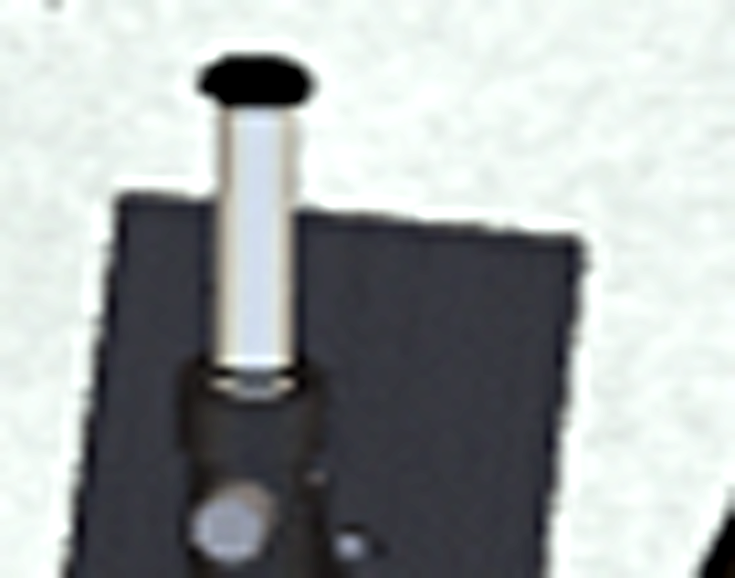

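The ring is now at top row about 378 with the mouth-level row at about 387.5, so it is about 3 mm proud. The push was elastic by 2 mm. One last 3 mm nudge.

```bash
python3 -m handwheel '[{"travel":[0,45,0],"roll":0},{"travel":[0,90,0],"roll":0},{"travel":[0,135,0],"roll":0},{"travel":[0,180,0],"roll":0},{"travel":[0,225,0],"roll":0},{"travel":[0,270,0],"roll":0},{"travel":[0,300,0],"roll":0},{"travel":[0,300,0],"roll":0}]' | grep -E "eef|force|open"
python3 -m handwheel '[{"travel":[2,0,-5],"roll":0},{"travel":[4,0,-35],"roll":0},{"travel":[4,0,-65],"roll":0},{"travel":[4,0,-95],"roll":0},{"travel":[4,0,-108],"roll":0},{"travel":[4,0,-117],"roll":0},{"travel":[4,0,-117],"roll":0}]' | grep -E "eef|force|open"
python3 -m handwheel '[{"travel":[0,0,0],"roll":0},{"travel":[0,0,0],"roll":0},{"travel":[0,0,0],"roll":0},{"travel":[0,0,0],"roll":0},{"travel":[0,0,0],"roll":0},{"travel":[0,0,0],"roll":0},{"travel":[0,0,0],"roll":0},{"travel":[0,0,0],"roll":0}]' 1 | grep -E "eef|force|open"
python3 -m handwheel '[{"travel":[0,0,0],"roll":0},{"travel":[0,0,0],"roll":0},{"travel":[0,0,0],"roll":0}]'
python3 -m handwheel '[{"travel":[-0.8,0.1,-0.6],"roll":0},{"travel":[-1.6,0.1,-1.1],"roll":0},{"travel":[-2.5,0.2,-1.7],"roll":0},{"travel":[-3.3,0.2,-2.3],"roll":0},{"travel":[-3.3,0.2,-2.3],"roll":0},{"travel":[-3.3,0.2,-2.3],"roll":0}]' | grep -E "eef|force"
```

```text
eef_pos: [521.5, 195.0, 265.1]
ft_force: [0.7, -0.6, 0.2]
opening: 1.004
eef_pos: [526.7, 190.1, 147.8]
ft_force: [0.4, 0.7, -0.0]
opening: 1.0
eef_pos: [526.7, 190.5, 148.1]
ft_force: [-0.1, -0.9, 0.3]
opening: 0.387
t: 31.9
eef_pos: [526.7, 190.4, 148.1]
tcp_rot: [0.902, 1.571, -2.323]
ft_force: [-0.0, 0.3, 0.2]
opening: 0.225
eef_pos: [525.3, 190.7, 147.1]
ft_force: [6.0, -1.5, 7.3]
```

```bash
python3 -m handwheel '[{"travel":[-0.8,0.1,-0.5],"roll":0},{"travel":[-1.2,0.1,-0.8],"roll":0},{"travel":[-1.2,0.1,-0.8],"roll":0},{"travel":[-1.2,0.1,-0.8],"roll":0}]' | grep -E "eef|force"
python3 -m handwheel '[{"travel":[0,0,0],"roll":0},{"travel":[0,0,0],"roll":0},{"travel":[0,0,0],"roll":0},{"travel":[0,0,0],"roll":0},{"travel":[0,0,0],"roll":0},{"travel":[0,0,0],"roll":0},{"travel":[0,0,0],"roll":0},{"travel":[0,0,0],"roll":0}]' -1 | grep -E "eef|force|open"
python3 -m handwheel '[{"travel":[0,0,20],"roll":0},{"travel":[0,0,50],"roll":0},{"travel":[0,0,90],"roll":0},{"travel":[0,-30,120],"roll":0},{"travel":[0,-70,120],"roll":0},{"travel":[0,-115,120],"roll":0},{"travel":[0,-160,120],"roll":0},{"travel":[0,-200,120],"roll":0}]' | grep -E "eef|force|open"
python3 -m handwheel '[{"travel":[0,-40,0],"roll":0},{"travel":[0,-80,0],"roll":0},{"travel":[0,-100,0],"roll":0},{"travel":[0,-100,0],"roll":0}]' | grep -E "eef|force|open"
python3 w.py t3 >/dev/null
python3 -c "
import cv2
for t in('t1','t2','t3'):
  im=cv2.imread(f'pics/{t}_top_full.png');print(im[163:176,202:206].max(2).mean(1).round().tolist(),im[195:206,202:206].max(2).mean(1).round().tolist())"
```

```text
eef_pos: [524.6, 190.8, 146.5]
ft_force: [7.0, -2.2, 8.7]
eef_pos: [522.2, 190.8, 145.1]
ft_force: [-1.0, 0.5, -0.3]
opening: 0.841
eef_pos: [521.9, -11.1, 265.3]
ft_force: [0.2, 0.3, -1.0]
opening: 1.003
eef_pos: [522.1, -111.4, 264.9]
ft_force: [-0.2, 1.0, 0.2]
opening: 0.998
[140.0, 142.0, 150.0, 106.0, 17.0, 0.0, 2.0, 5.0, 18.0, 135.0, 134.0, 131.0, 130.0] [136.0, 146.0, 30.0, 99.0, 136.0, 137.0, 143.0, 82.0, 32.0, 38.0, 42.0]
[139.0, 140.0, 141.0, 140.0, 143.0, 144.0, 157.0, 49.0, 0.0, 3.0, 4.0, 0.0, 94.0] [132.0, 133.0, 133.0, 134.0, 143.0, 64.0, 65.0, 78.0, 35.0, 40.0, 42.0]
[139.0, 140.0, 140.0, 140.0, 142.0, 142.0, 144.0, 161.0, 37.0, 0.0, 4.0, 7.0, 0.0] [132.0, 132.0, 132.0, 133.0, 136.0, 146.0, 60.0, 43.0, 32.0, 41.0, 41.0]
```

View pics/t3_top.png

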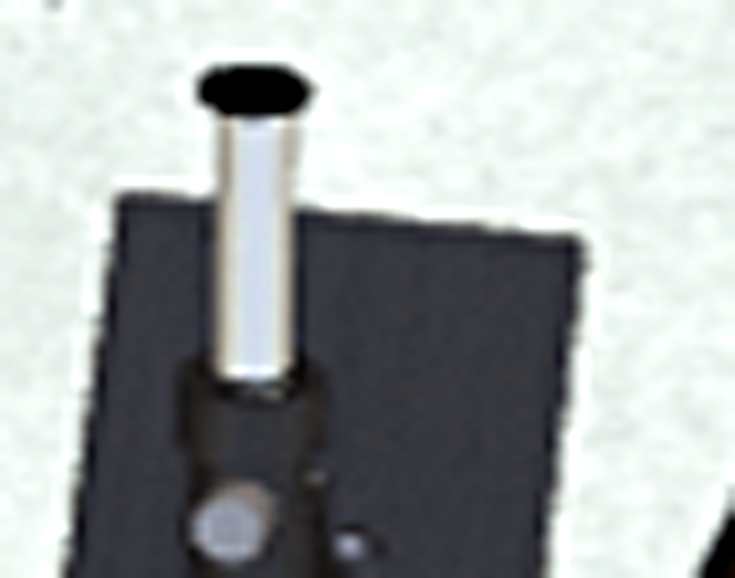

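View pics/t3_scene.png

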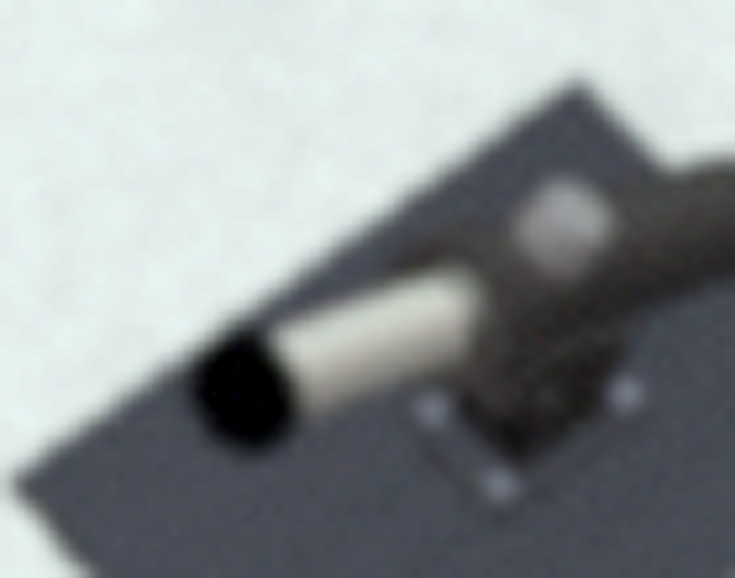

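The ring now sits at the rim, with its centre at about row 386 against 387.5 expected, so it is within about 1 mm of level. Flange travel agrees to within 1 mm. The plate corners and bolts are at the same pixels as before, so the stand hasn't moved. The robot is clear, so I'm handing in.

```bash
python3 -c "
from h import *
print(env.state()['t']);print(job.job_done())"
```

```text
35.0
the job is handed in; nothing more can be done
None
```

The long arm is in the slanted sleeve, plain end first, with its engraved ring within about 1 mm of the mouth. I handed the job in at 35.0 s of the 61 s allowed; no verdict is reported.

**What I did**
- I gripped the arm in its rack and lifted it out. The tool only points down, so I pressed the flange end on the fixed archive box to swivel the arm to about 34–35° in the jaws.
- I fed it into the sleeve along the bore. It entered with no measurable push, then needed 11–17 N through the plunger.
- I released and regripped higher up, finished in stages, then released and backed off.

**Last checks**
- **Ring level:** the top view puts the ring about 0.4 mm above level. Two checks from how far the flange moved give +0.8 mm and −0.7 mm. The camera calibration is only good to about 2 mm, and the limit is 5 mm.
- **Alignment:** the arm looks in line with the sleeve in both views; I did not measure its final angle.
- **Stand:** its foot plate and bolts are at the same pixels before and after the last pushes.
- **Other items:** I did not measure the short arm, hat block or sketchbooks at the end. The gripper was never near them except when it picked up the long arm beside the short one.

**Disagreements along the way**
- The scene camera showed the tube about 4 mm lower in the grip than the tool position implied, so I aligned it by eye against the overlay.
- Part-way in I estimated 35 mm left to go because of a sign slip. It was about 48 mm, and I caught it before regripping.
- The last pushes fell about 2 mm short of what I commanded, so I made one extra short nudge to finish.

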